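# Change over the load of a bench shaker and start the next run

### The arm

A 7-joint arm with a two-finger parallel gripper is mounted at the origin on the work surface. World frame = base frame: x ahead of the robot, y to its left, z up, the work surface at z = 0. Lengths are in m, angles in degrees, forces in N, time in s.
With the tool pointing down it reaches from about 0.35 to 0.9 m from the base axis. Payload 7.2 kg.
Tool frame: the origin (TCP) lies midway between the tips of the shut fingers; the grasp point (between the pads) lies 19 mm behind it; z points along the fingers, x is the direction in which the jaws open and shut, and the axes are right-handed (so a half turn about z gives the same grasp; the last joint's range is limited). The gripper opens to 88 mm and grips with 3 to 60 N. Pads are 20 mm wide; open, the fingers measure 115 mm over their backs; the gripper's body (75 mm by 178 mm) begins 61 mm behind the grasp point.
Start: joints at [68.342, 23.554, -0.728, 91.456, 0.321, 64.991, -4.71], TCP at [0.191, -0.595, 0.2] pointing down, gripper open.
Joint ranges: [-169.25, 169.25], [-16.82, 113.86], [-84.01, 82.57], [7.8, 145.47], [-59.2, 239.2], [7.22, 106.19], [-163.78, 163.78]. Speed limits (degrees/s): [136.94, 136.94, 172.46, 172.46, 180, 180, 180].

### API

Orientations are given as [roll, pitch, yaw] about the fixed x, y, z axes, in that order (R = Rz(yaw) Ry(pitch) Rx(roll)).
In Python, from plant import arm gives the robot as it stands.
- The arm moves only by the tool servo_tool, never from a script. Its arguments are lists of equal length, an entry for each row: "claw": the closure, from -1 (fully open) to 1 (shut); "slide": the shift along the tool's x, y, z in cm, a list of three; "dr": the turn, a rotation vector about the tool's x, y, z in degrees, a list of three. A call has 1 to 10 rows; each row shifts and turns the commanded pose from where the row before left it, along the tool's axes as they then stand; what a row does not reach is not made up. A row lasts 1/12 s, in which the tool goes at most 41.7 mm and 7.16 degrees, less where a joint would pass 70% of its speed; a pose out of reach is approached as far as the arm can. A call with a gripper value outside its range is refused whole. The fingers move at their own pace and stop on an object; "squeeze" is the grip in N (left out, the last holds). Time passes only in rows, so rows that do not move let the fingers close. It gives the time, the measured TCP pose, the force and the opening at its end, in the units of the state.
- arm.get_obs(): the state, without advancing time (a new reading comes with each control period).
- arm.snapshot(name): name is "side" or "top"; returns (picture, depth): 420x560x3 uint8, blue, green, red; 420x560 float32, m along the optical axis (not along the pixel's ray), 0 where there is no reading.
- arm.camera_model(name): a dict with "fx", "fy", "cx", "cy" (pixels), "k1" (the pictures are not rectified: a ray, as slopes to the right and down, at radius r is drawn at 1 + k1 r^2 times it, then the intrinsics apply), "T" (4x4, takes a point from camera to world coordinates). Camera axes: x right, y up, looking along -z (the intrinsics and any distortion apply to the point x, -y, -z); pixel columns grow to the right and rows downward; lengths in m; the calibration is good to about 2 mm. A picture is of the moment at which its call begins. camera_model takes no time and is no camera call.
- arm.job_done(): hands the job in, once; it reports no verdict.
Trained networks look in the newest picture that a camera, given by its name, has taken for a name from the list of things; names that differ only in an ending like _2 or _b are one class to them, and where a whole thing is asked for, a point or a joint stands for the part that bears it (a point fixed in the world has none). Each returns a list of dicts, best first, with "confidence" (0 to 1); they miss things now and then, are a little off and sometimes report something else, mostly with a low value. They report only what shows in the picture. A call takes as long as a camera call. They do not tell look-alikes from the thing itself.
- arm.spot_in(query, camera): "point" ([column, row] in pixels, amid what is visible of it).
- arm.landmark_of(query, camera): "point" ([column, row] in pixels: a listed point, or the origin of a listed thing).
The state is a dict: "t": time; "joints": joint angles; "qvel": joint speeds; "effort": joint torques, N m; "ee_pos": TCP position; "tool_rot": TCP orientation; "contact_force": force on the tool from outside, world axes, zero at the start; "moment": the same for the moment, N m; "grip_width": finger opening in m.
Only numpy, scipy, OpenCV 4.12 (cv2) and the standard library are available. Lean on these libraries where they do the work, as an engineer would, in place of code of your own. Each camera call takes 0.05 s, during which the arm holds its last target. There are 200 camera calls.

### The job

Lock the shaker's platform: pull the red sprung plunger right out to its stop, keep it there for a full second and let it go all the way back in. Then stand the finished jars (blue caps) from the shaker's tray upright in the blue rack and every fresh jar (orange cap) upright in the tray; pull, hold and let back the plunger again in the same way to unlock the platform, and press the keys right down one at a time: white, then yellow, then green. Press no key while a jar is still in the wrong place or the plunger is out, and leave everything else on the bench where it is.

Things in the scene. Friction and masses are not known exactly. Their poses are not given: they have to be found in the camera images.
- shaker: bench shaker, fixed, white chassis 170 mm (x) by 420 mm (y), origin on the bench under its centre. Seen along its +x, its load tray takes the left (+y) part and the grey control console (top 85 mm above the bench) the right (-y) end; it may stand turned by up to 0.15 rad
- tray_floor (a point): centre of the floor of the shaker's steel load tray, 76 mm above the bench; inside 108 mm (shaker x) by 258 mm (shaker y), walls 14 mm high above this floor, 6 mm thick; room for three jars in a row along y at 85 mm pitch
- rack_floor (a point): centre of the floor of the blue open rack for finished jars, 6 mm above the bench, rack fixed; inside 93 mm (its x) by 178 mm (its y), walls 19 mm above this floor, 6 mm thick; room for two jars in a row along its y at 90 mm pitch
- plunger (a joint): platform-lock plunger on the console's right-hand (-y) side: 0 = in, 0.045 m = out at its stop, sliding level along the shaker's -y. Its spring draws it back in: about 3 N at rest, 11 N at the stop, so it returns by itself when let go
- plunger_grip (a point): middle of the plunger's red cross-bar handle, 68 mm above the bench: a round bar of 14 mm diameter, 80 mm long along the shaker's x, standing 55 mm clear of the console's side (to the bar's axis) when in; moves with the plunger. Open above and below; can be pinched from above with the fingers closing along the shaker's y
- key_white (a joint): white power key: how far it is pressed, 0 to 0.006 m straight down; about 4 N presses it right down, and it springs back up
- key_white_top (a point): centre of the top face of the white power key, a round key of 32 mm diameter; the three keys stand in a row 52 mm apart along the shaker's x on top of the console, in an order that changes
- key_yellow (a joint): yellow timer key: how far it is pressed, 0 to 0.006 m straight down; about 4 N presses it right down, and it springs back up
- key_yellow_top (a point): centre of the top face of the yellow timer key, a round key of 32 mm diameter; the three keys stand in a row 52 mm apart along the shaker's x on top of the console, in an order that changes
- key_green (a joint): green start key: how far it is pressed, 0 to 0.006 m straight down; about 4 N presses it right down, and it springs back up
- key_green_top (a point): centre of the top face of the green start key, a round key of 32 mm diameter; the three keys stand in a row 52 mm apart along the shaker's x on top of the console, in an order that changes
- new1: fresh sample jar, white body, orange screw cap; a squat round plastic sample jar, 58 mm diameter all the way up, 64 mm tall (the cap is the top 18 mm), about 0.2 kg. Origin: centre of its underside, z up along the jar. Stands on the bench; one of the three may be absent.
- new2: fresh sample jar, white body, orange screw cap; a squat round plastic sample jar, 58 mm diameter all the way up, 64 mm tall (the cap is the top 18 mm), about 0.2 kg. Origin: centre of its underside, z up along the jar. Stands on the bench; one of the three may be absent.
- new3: fresh sample jar, white body, orange screw cap; a squat round plastic sample jar, 58 mm diameter all the way up, 64 mm tall (the cap is the top 18 mm), about 0.2 kg. Origin: centre of its underside, z up along the jar. Stands on the bench; one of the three may be absent.
- done1: finished sample jar, white body, blue screw cap; a squat round plastic sample jar, 58 mm diameter all the way up, 64 mm tall (the cap is the top 18 mm), about 0.2 kg. Origin: centre of its underside, z up along the jar. Stands in the shaker's tray at the start; always there.
- done2: finished sample jar, white body, blue screw cap; a squat round plastic sample jar, 58 mm diameter all the way up, 64 mm tall (the cap is the top 18 mm), about 0.2 kg. Origin: centre of its underside, z up along the jar. Stands in the shaker's tray at the start; always there.
- spool: bystander, leave alone: cork-coloured spool, 54 mm diameter, 70 mm tall, standing
- beaker: bystander, leave alone: glass beaker, 68 mm wide, 85 mm tall, standing
- tape: bystander, leave alone: yellow tape roll lying flat, 70 mm diameter, 20 mm high
- scraper: bystander, leave alone: steel spatula lying flat, 200 mm long
- mug: bystander, leave alone: blue mug, 80 mm wide, 90 mm tall
There are look-alikes about, which are no part of the job. Leave any pink look-alike of the done1 alone. What is shaped like the done2 but turquoise is not meant.

How it is judged (in metres and radians):
On the way, in this order (a step that is already met when the one before it is completed fails the run):
1. to lock, the plunger is held out at its stop (within 5 mm) for 0.8 s (value of joint plunger above 0.04 m), for 0.8 s.
2. the plunger is back in (within 4 mm) (value of joint plunger below 0.004 m), for 0.1 s.
3. all finished jars stand released in the blue rack and all fresh jars stand released in the shaker's tray (x of new1 in the frame of tray_floor between -0.03 and 0.03 m and y of new1 in the frame of tray_floor between -0.105 and 0.105 m and z of new1 in the frame of tray_floor between -0.005 and 0.008 m and angle between each of new1, new2, new3, done1, done2's own z axis and vertical below 0.12 rad and x of new2 in the frame of tray_floor between -0.03 and 0.03 m and y of new2 in the frame of tray_floor between -0.105 and 0.105 m and z of new2 in the frame of tray_floor between -0.005 and 0.008 m and x of new3 in the frame of tray_floor between -0.03 and 0.03 m and y of new3 in the frame of tray_floor between -0.105 and 0.105 m and z of new3 in the frame of tray_floor between -0.005 and 0.008 m and x of done1 in the frame of rack_floor between -0.024 and 0.024 m and y of done1 in the frame of rack_floor between -0.067 and 0.067 m and z of done1 in the frame of rack_floor between -0.005 and 0.008 m and x of done2 in the frame of rack_floor between -0.024 and 0.024 m and y of done2 in the frame of rack_floor between -0.067 and 0.067 m and z of done2 in the frame of rack_floor between -0.005 and 0.008 m and contact force between each of new1, new2, new3, done1, done2 and the fingers below 0.2 N and linear speed of each of new1, new2, new3, done1, done2 below 0.02 m/s), for 0.2 s.
4. to unlock, the plunger is held out at its stop (within 5 mm) for 0.8 s (value of joint plunger above 0.04 m), for 0.8 s.
5. the plunger is back in (within 4 mm) (value of joint plunger below 0.004 m), for 0.1 s.
6. the white key is pressed at least 4 mm, alone (value of joint key_white above 0.004 m and value of joint each of key_yellow, key_green below 0.002 m and value of joint plunger below 0.006 m), for 0.05 s.
7. the yellow key is pressed at least 4 mm, alone (value of joint each of key_white, key_green below 0.002 m and value of joint key_yellow above 0.004 m and value of joint plunger below 0.006 m), for 0.05 s.
8. the green key is pressed at least 4 mm, alone (value of joint each of key_white, key_yellow below 0.002 m and value of joint key_green above 0.004 m and value of joint plunger below 0.006 m), for 0.05 s.
At the end, for the whole second after the job is handed in: finished jars stand upright on the floor of the blue rack, fresh jars upright on the floor of the shaker's tray (within 0.12 rad of upright, on the floor within 8 mm), all at rest; plunger in within 4 mm, all keys up within 2 mm (x of new1 in the frame of tray_floor between -0.03 and 0.03 m and y of new1 in the frame of tray_floor between -0.105 and 0.105 m and z of new1 in the frame of tray_floor between -0.005 and 0.008 m and angle between each of new1, new2, new3, done1, done2's own z axis and vertical below 0.12 rad and x of new2 in the frame of tray_floor between -0.03 and 0.03 m and y of new2 in the frame of tray_floor between -0.105 and 0.105 m and z of new2 in the frame of tray_floor between -0.005 and 0.008 m and x of new3 in the frame of tray_floor between -0.03 and 0.03 m and y of new3 in the frame of tray_floor between -0.105 and 0.105 m and z of new3 in the frame of tray_floor between -0.005 and 0.008 m and x of done1 in the frame of rack_floor between -0.024 and 0.024 m and y of done1 in the frame of rack_floor between -0.067 and 0.067 m and z of done1 in the frame of rack_floor between -0.005 and 0.008 m and x of done2 in the frame of rack_floor between -0.024 and 0.024 m and y of done2 in the frame of rack_floor between -0.067 and 0.067 m and z of done2 in the frame of rack_floor between -0.005 and 0.008 m and linear speed of each of new1, new2, new3, done1, done2 below 0.02 m/s and value of joint plunger below 0.004 m and value of joint each of key_white, key_yellow, key_green below 0.002 m); the robot touches nothing.
It fails at once if a key is pressed while the plunger is out (value of joint plunger above 0.01 m and value of joint any of key_white, key_yellow, key_green above 0.003 m).
It fails at once if a key is pressed while a finished jar is outside the rack or a fresh jar is not on the tray floor (value of joint any of key_white, key_yellow, key_green above 0.003 m and (z of any of new1, new2, new3 in the frame of tray_floor below -0.03 m or z of any of done1, done2 in the frame of rack_floor above 0.03 m)).
It fails at once if two keys are pressed at once (value of joint each of key_white, key_yellow above 0.003 m or value of joint each of key_white, key_green above 0.003 m or value of joint each of key_yellow, key_green above 0.003 m).
It fails at once if a bystander is shoved more than 6 cm or knocked over (distance of any of spool, beaker, tape, scraper, mug from where it was at the start of the episode above 0.06 m or angle between any of spool, beaker, tape, scraper, mug's own z axis and vertical above 0.6 rad).
Of new1, new2, new3 only 2 to 3 are there at a start; the rules pass over those that are not, and their reading is None.
At some moment in a run one of new1, new2, new3 may be knocked a few centimetres aside while the robot is not near it.
It also fails if it takes over 208 s, if anything falls off the work surface, if the arm or the gripper's body presses on something with over 40 N, if the wrist force passes 120 N, or if a joint passes its speed limit or range.

## Working session

There is one attempt and no reset: what is moved stays moved. The work goes in short steps, Python scripts to look and compute and a tool call to move; the robot and the scene stay as the last step left them, time stands still between calls to the robot, and variables do not carry over. Pictures are saved under pics/ and viewed, about 12 in all and at most 16, crops included, and the job is handed in when it is done.

Besides the shell and the picture viewer there is one more tool, called after "Call:" by a JSON object that holds its "op" and its "data", one argument or row to a line. servo_tool: Moves the arm, as the interface text tells. Its arguments: {"type":"object","properties":{"claw":{"type":"array"},"slide":{"type":"array"},"dr":{"type":"array"},"squeeze":{"type":"number"}},"required":["claw","slide","dr"]}

```bash
mkdir -p pics; ls
python3 - <<'E'
from plant import arm
import cv2,numpy as np
print(arm.get_obs())
for n in("side","top"):
    p,d=arm.snapshot(n); cv2.imwrite(f"pics/{n}0.png",p); np.save(f"pics/{n}0.npy",d)
    m=arm.camera_model(n); print(n,{k:(np.round(v,3).tolist()) for k,v in m.items()})
    for q in["done1","new1","shaker","tray_floor","rack_floor","plunger_grip","key_white_top","key_yellow_top","key_green_top"]:
        print(q,[(np.round(r["point"]).tolist(),round(r["confidence"],2)) for r in arm.landmark_of(q,n)])
E
```

```text
pics
{'t': 0.0, 'joints': array([68.34179253, 23.60149869, -0.73023433, 91.50399646,  0.32419626,
       64.98931265, -4.70981049]), 'qvel': array([-0.06542882, -0.03658939,  0.00875889, -0.05409972, -0.04836552,
        0.04603926,  0.10680775]), 'effort': array([-6.67307813e-04, -5.87954450e+01,  6.41032252e-01, -2.91073161e+01,
       -5.40031807e-02,  1.84569455e-02,  1.48598197e-04]), 'ee_pos': array([ 0.19033928, -0.59474459,  0.19929321]), 'tool_rot': array([ 1.79991174e+02,  9.23382147e-02, -7.22449108e+01]), 'contact_force': array([ 0.01207007,  0.00864012, -0.42342309]), 'moment': array([0.03123407, 0.01049766, 0.01505265]), 'grip_width': 0.08763407162318787}
side {'fx': 463.367, 'fy': 463.367, 'cx': 278.811, 'cy': 215.187, 'k1': -0.143, 'T': [[-0.974, 0.139, -0.181, 0.349], [-0.228, -0.609, 0.759, 0.932], [-0.004, 0.78, 0.625, 0.884], [0.0, 0.0, 0.0, 1.0]]}
done1 [([249.0, 255.0], 0.72), ([211.0, 239.0], 0.7), ([236.0, 275.0], 0.64), ([262.0, 236.0], 0.6), ([322.0, 154.0], 0.31)]
new1 [([338.0, 183.0], 0.93), ([329.0, 259.0], 0.77), ([305.0, 178.0], 0.63), ([272.0, 194.0],
[... 561 characters left out ...]
210.602, 'k1': -0.045, 'T': [[0.01, 0.987, -0.159, 0.396], [-1.0, 0.009, -0.003, -0.04], [-0.001, 0.159, 0.987, 1.128], [0.0, 0.0, 0.0, 1.0]]}
done1 [([191.0, 142.0], 0.95), ([259.0, 148.0], 0.8), ([185.0, 190.0], 0.72), ([243.0, 194.0], 0.57)]
new1 [([381.0, 217.0], 0.78), ([390.0, 255.0], 0.74), ([253.0, 264.0], 0.63), ([114.0, 176.0], 0.19)]
shaker [([243.0, 198.0], 0.65), ([295.0, 212.0], 0.6)]
tray_floor [([216.0, 192.0], 0.96)]
rack_floor [([116.0, 246.0], 0.61), ([339.0, 248.0], 0.2)]
plunger_grip [([341.0, 197.0], 0.72)]
key_white_top [([296.0, 174.0], 0.62)]
key_yellow_top [([294.0, 191.0], 0.49), ([215.0, 193.0], 0.29), ([390.0, 256.0], 0.28)]
key_green_top [([294.0, 213.0], 0.64)]
```

View pics/top0.png

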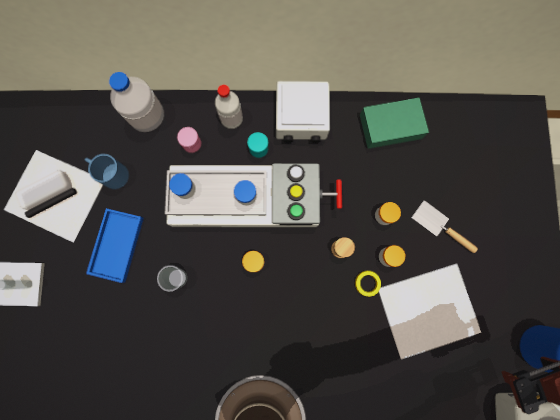

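View pics/side0.png

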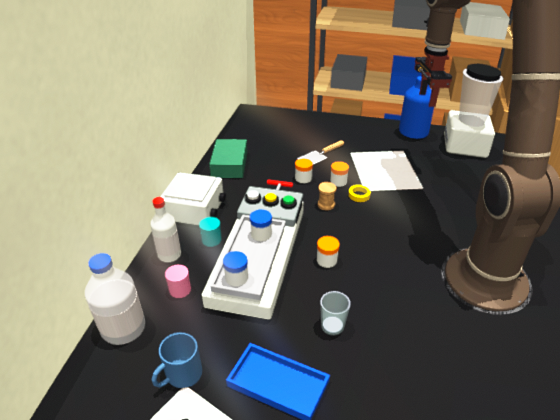

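Top view: finished jars have blue caps at (181,184) and (245,191). Fresh jars have orange caps at (390,213), (393,256) and (253,261). Confusable objects are the pink jar (188,138), turquoise jar (258,145), cork spool (344,247), tape (368,284) and the blue bottle cap (120,81). The rack is at (115,246), the plunger at (339,194), and the keys, from far to near, are white (296,173), yellow (296,191) and green (296,211).

```bash
cat > h.py <<'E'
from plant import arm
import cv2,numpy as np
def cloud(n,d):
    m=arm.camera_model(n); v,u=np.mgrid[:420,:560]
    x=(u-m["cx"])/m["fx"]; y=(v-m["cy"])/m["fy"]; a,b=x.copy(),y.copy()
    for _ in range(8):
        f=1+m["k1"]*(a*a+b*b); a,b=x/f,y/f
    P=np.stack([a*d,-b*d,-d,np.ones_like(d)],-1)@np.array(m["T"]).T
    return P[...,:3]
HSV={"orange":((8,150,120),(22,255,255)),"blue":((104,150,90),(120,255,255)),"red":((0,170,80),(4,255,255)),
 "yellow":((25,150,100),(34,255,255)),"green":((50,120,80),(75,255,255))}
def blobs(p,P,d,col,mn=30):
    h=cv2.cvtColor(p,cv2.COLOR_BGR2HSV); m=cv2.inRange(h,*HSV[col])
    k,l,s,c=cv2.connectedComponentsWithStats(m); out=[]
    for i in range(1,k):
        if s[i,4]<mn: continue
        q=P[(l==i)&(d>0)]
        if len(q)<10: continue
        out.append((c[i].round(0),q))
    return out
def jars(n,p,d):
    P=cloud(n,d); r=[]
    for col in("orange","blue"):
        for c,q in blobs(p,P,d,col):
            zt=np.percentile(q[:,2],90)
            t=q[q[:,2]>zt-.006]
            if len(t)<8: continue
            (cx,cy),rad=cv2.minEnclosingCircle(t[:,:2].astype(np.float32))
            r.append((col,c.tolist(),round(cx,3),round(cy,3),round(float(zt),3),round(rad,3)))
    return r
def snap(n,name=None):
    p,d=arm.snapshot(n)
    if name: cv2.imwrite(f"pics/{name}.png",p)
    return p,d
E
python3 - <<'E'
from h import *
for n in("top","side"):
    p=cv2.imread(f"pics/{n}0.png"); d=np.load(f"pics/{n}0.npy"); P=cloud(n,d)
    print(n)
    for j in jars(n,p,d): print(j)
    for c in("red","yellow","green","blue"):
        for ce,q in blobs(p,P,d,c,25):
            r=cv2.minAreaRect(q[:,:2].astype(np.float32)); 
            print(c,ce,"med",np.median(q,0).round(3),"rect",np.round(r[0],3),np.round(r[1],3),round(r[2],1),"z",np.percentile(q[:,2],[5,95]).round(3))
    if n=="top":
        # shaker chassis: bright low-sat points, in region, z 0.03..0.1
        sel=np.zeros(d.shape,bool); sel[160:232,160:325]=1
        q=P[sel&(d>0)&(P[...,2]>.045)&(P[...,2]<.1)]; r=cv2.minAreaRect(q[:,:2].astype(np.float32)); print("shaker",r, np.median(q,0))
        for nm,uv in dict(white=(296,173),tape=(368,284),spool=(344,245),beaker=(172,278),rack=(115,246),tray=(213,194),trayR=(225,210)).items(): print(nm,P[uv[1]-1:uv[1]+2,uv[0]-1:uv[0]+2].reshape(-1,3).mean(0).round(3))
E
```

```text
top
('orange', [390.0, 212.0], 0.567, -0.35, 0.066, 0.029)
('orange', [396.0, 254.0], 0.448, -0.357, 0.066, 0.029)
('orange', [246.0, 259.0], 0.43, 0.033, 0.067, 0.027)
('blue', [118.0, 81.0], 0.867, 0.36, 0.222, 0.024)
('blue', [180.0, 184.0], 0.623, 0.21, 0.142, 0.029)
('blue', [245.0, 191.0], 0.605, 0.044, 0.142, 0.028)
('blue', [114.0, 246.0], 0.473, 0.42, 0.025, 0.107)
('blue', [558.0, 353.0], 0.21, -0.723, 0.163, 0.014)
red [223.  91.] med [0.856 0.1   0.189] rect [1.023 0.164] [0.386 0.028] 21.0 z [0.183 0.192]
red [339. 193.] med [ 0.619 -0.208  0.073] rect [ 0.625 -0.214] [0.026 0.099] 89.0 z [-0.002  0.077]
yellow [296. 191.] med [ 0.614 -0.09   0.106] rect [ 0.615 -0.09 ] [0.031 0.033] 41.7 z [0.098 0.109]
yellow [368. 283.] med [ 0.373 -0.294  0.019] rect [ 0.375 -0.294] [0.068 0.072] 67.0 z [-0.     0.023]
green [296. 210.] med [ 0.563 -0.09   0.107] rect [ 0.563 -0.09 ] [0.03  0.032] 44.0 z [0.098 0.11 ]
blue [118.  81.] med [0.867 0.358 0.22 ] rect [0.867 0.359] [0.047 0.043] 7.3 z [0.217 0.223]
blue [180. 184.] med [0.622 0.21  0.14 ] rect [0.624 0.213] [0.062 0.053] 
[... 2480 characters left out ...]
282] 12.8 z [0.012 0.059]
green [288. 199.] med [ 0.565 -0.085  0.107] rect [ 0.563 -0.101] [0.055 0.029] 82.6 z [0.1  0.11]
blue [410.  98.] med [ 0.22  -0.753  0.043] rect [ 0.221 -1.216] [0.164 1.354] 0.3 z [-0.182  0.191]
blue [260. 218.] med [0.607 0.051 0.14 ] rect [0.608 0.044] [0.054 0.056] 14.7 z [0.13  0.143]
blue [235. 261.] med [0.622 0.213 0.141] rect [0.625 0.211] [0.051 0.055] 15.3 z [0.134 0.143]
blue [107. 257.] med [0.86  0.344 0.221] rect [0.861 0.344] [0.009 0.031] 58.9 z [0.22  0.223]
blue [ 93. 265.] med [0.878 0.375 0.222] rect [0.878 0.374] [0.011 0.032] 59.5 z [0.221 0.224]
blue [278. 381.] med [0.474 0.416 0.008] rect [0.48  0.408] [0.126 0.203] 77.2 z [0.004 0.027]
```

Run:
```python
from h import *
for n in("top","side"):
    p=cv2.imread(f"pics/{n}0.png"); d=np.load(f"pics/{n}0.npy"); P=cloud(n,d); z=P[...,2]
    for c,q in blobs(p,P,d,"red"):
        if abs(q[:,0].mean()-.62)<.06 and abs(np.median(q[:,1])+.21)<.03:
            t=q[q[:,2]>.066]; print(n,"bar",t.mean(0).round(4),t.min(0).round(3),t.max(0).round(3),"slope dy/dx",np.polyfit(t[:,0],t[:,1],1)[0].round(3))
    R=(P[...,0]>.5)&(P[...,0]<.74)&(P[...,1]>-.2)&(P[...,1]<.3)&(d>0)
    # tray rim ~ .09
    r=P[R&(z>.083)&(z<.097)&(P[...,1]>0)]
    a=cv2.minAreaRect(r[:,:2].astype(np.float32)); print(n,"rim",np.round(a[0],3),np.round(a[1],3),round(a[2],2),len(r))
    f=P[R&(z>.068)&(z<.081)&(P[...,1]>.0)&(abs(P[...,0]-.615)<.058)]; print("floor",np.median(f,0).round(3),f.min(0).round(3),f.max(0).round(3))
    cns=P[R&(z>.083)&(z<.092)&(P[...,1]<-.0)]; a=cv2.minAreaRect(cns[:,:2].astype(np.float32)); print("console",np.round(a[0],3),np.round(a[1],3),round(a[2],2), np.percentile(cns,[1,99],axis=0).round(3).tolist())
    W=cv2.cvtColor(p,cv2.COLOR_BGR2HSV)[...,1]<60
    k=P[R&(z>.1)&(z<.115)&(P[...,1]<-.05)&(P[...,0]>.64)]; print("white key",k.mean(0).round(3))
p=cv2.imread("pics/top0.png")[120:300,90:430]; cv2.imwrite("pics/crop.png",cv2.resize(p,None,fx=2.3,fy=2.3,interpolation=2))
```

```text
top bar [ 0.6154 -0.2064  0.0735] [ 0.576 -0.214  0.067] [ 0.655 -0.2    0.079] slope dy/dx 0.003
top rim [0.614 0.131] [0.122 0.26 ] 0.45 697
floor [0.606 0.126 0.076] [0.561 0.001 0.07 ] [0.669 0.255 0.081]
console [ 0.613 -0.075] [0.166 0.152] 0.66 [[0.534, -0.15, 0.083], [0.696, -0.004, 0.091]]
white key [ 0.665 -0.088  0.106]
side bar [ 0.6183 -0.2057  0.0732] [ 0.579 -0.217  0.067] [ 0.658 -0.198  0.079] slope dy/dx 0.006
side rim [0.617 0.131] [0.122 0.261] 0.18 853
floor [0.603 0.12  0.077] [0.557 0.001 0.07 ] [0.673 0.26  0.081]
console [ 0.617 -0.078] [0.166 0.154] 0.13 [[0.536, -0.152, 0.083], [0.698, -0.003, 0.091]]
white key [ 0.669 -0.086  0.107]
```

View pics/crop.png

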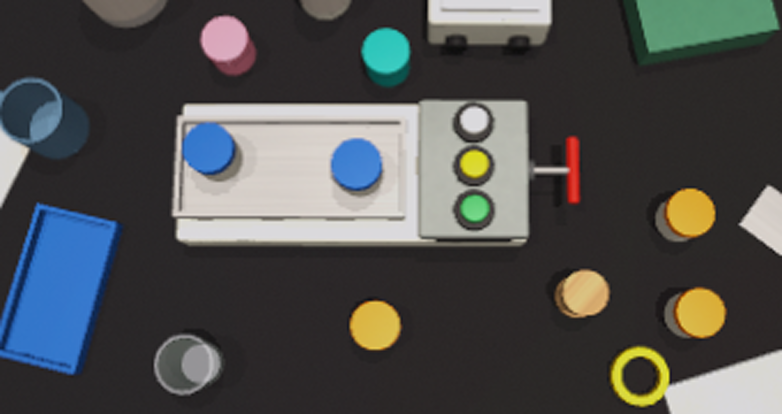

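The crop confirms the choice: two blue-capped jars stand in the tray, three orange caps are on the bench, and the pink and turquoise jars are outside the shaker. I'm moving to the plunger.

Call:
{"op": "servo_tool", "data": {
  "claw": [0.1,0.1,0.1,0.1,0.1,0.1,0.1,0.1,0.1,0.1],
  "slide": [
    [0,0,0],
    [0,0,0],
    [0,0,0],
    [-2.4,-2.6,0],
    [-2.4,-2.6,0],
    [-2.4,-2.6,0],
    [-2.4,-2.6,0],
    [-2.4,-2.6,0],
    [-2.4,-2.6,0],
    [-2.4,-2.6,0]
  ],
  "dr": [
    [0,0,5.9],
    [0,0,5.9],
    [0,0,6],
    [0,0,0],
    [0,0,0],
    [0,0,0],
    [0,0,0],
    [0,0,0],
    [0,0,0],
    [0,0,0]
  ],
  "squeeze": 40
}}

```text
t: 1.83
ee_pos: [0.3737, -0.4262, 0.2004]
tool_rot: [-180.0, -0.0, -90.1]
contact_force: [0.6, 0.1, -1.4]
grip_width: 0.0397
```

Call:
{"op": "servo_tool", "data": {
  "claw": [0.1,0.1,0.1,0.1,0.1,0.1,0.1,0.1,0.1,0.1],
  "slide": [
    [-2.7,-3,0],
    [-2.7,-3,0],
    [-2.7,-3,0],
    [-2.7,-3,0],
    [-2.7,-3,0],
    [-2.7,-3,0],
    [-2.7,-3,0],
    [-2.4,-2.6,0],
    [-0.7,-0.7,0],
    [0,0,0]
  ],
  "dr": [
    [0,0,0],
    [0,0,0],
    [0,0,0],
    [0,0,0],
    [0,0,0],
    [0,0,0],
    [0,0,0],
    [0,0,0],
    [0,0,0],
    [0,0,0]
  ]
}}

```text
t: 2.67
ee_pos: [0.618, -0.2034, 0.1996]
tool_rot: [-180.0, 0.1, -89.7]
contact_force: [-0.2, -0.5, -0.2]
grip_width: 0.0399
```

Call:
{"op": "servo_tool", "data": {
  "claw": [0.1,0.1,0.1,0.1,0.1,0.1,0.1,0.1,0.1,0.1],
  "slide": [
    [0.3,0,2],
    [0,0,2.5],
    [0,0,2.5],
    [0,0,2],
    [0,0,1.5],
    [0,0,1.3],
    [0,0,1],
    [0,0,1],
    [0,0,1],
    [0,0,0]
  ],
  "dr": [
    [0,0,0],
    [0,0,0],
    [0,0,0],
    [0,0,0],
    [0,0,0],
    [0,0,0],
    [0,0,0],
    [0,0,0],
    [0,0,0],
    [0,0,0]
  ]
}}

```text
t: 3.5
ee_pos: [0.6147, -0.2107, 0.0503]
tool_rot: [179.9, 0.0, -90.1]
contact_force: [-0.4, 0.7, 0.4]
grip_width: 0.0395
```

Run:
```python
from h import *
p,d=snap("side"); cv2.imwrite("pics/pl.png",cv2.resize(p[130:250,200:360],None,fx=4,fy=4,interpolation=2))
```

```text
(no output)
```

View pics/pl.png

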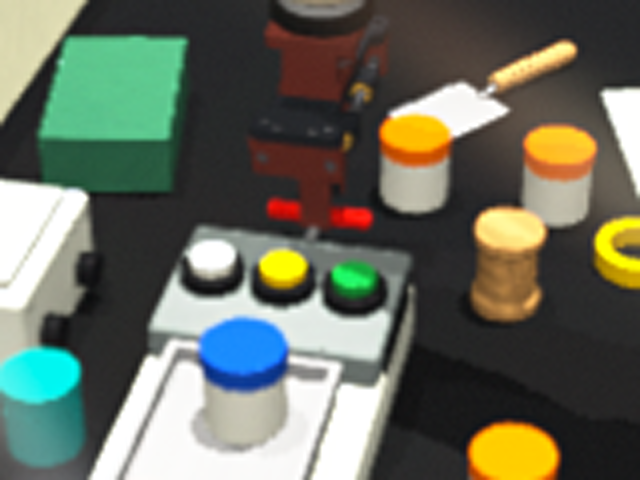

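The crop shows the fingers straddling the red bar at its middle (≈ 320,213 in the crop). Closing on it.

Call:
{"op": "servo_tool", "data": {
  "claw": [1,1,1,1,1,1],
  "slide": [
    [0,0,0],
    [0,0,0],
    [0,0,0],
    [0,0,0],
    [0,0,0],
    [0,0,0]
  ],
  "dr": [
    [0,0,0],
    [0,0,0],
    [0,0,0],
    [0,0,0],
    [0,0,0],
    [0,0,0]
  ]
}}

```text
t: 4.05
ee_pos: [0.6161, -0.21, 0.0526]
tool_rot: [-180.0, 0.0, -90.0]
contact_force: [-0.6, 4.0, 4.6]
grip_width: 0.0034
```

Call:
{"op": "servo_tool", "data": {
  "claw": [1,1,1],
  "slide": [
    [0,0,0],
    [0,0,0],
    [0,0,0]
  ],
  "dr": [
    [0,0,0],
    [0,0,0],
    [0,0,0]
  ]
}}

```text
t: 4.3
ee_pos: [0.6164, -0.2096, 0.0528]
tool_rot: [-179.9, 0.0, -90.0]
contact_force: [-0.7, 3.2, 5.8]
grip_width: 0.0006
```

Run:
```python
from h import *
print(arm.get_obs())
p,d=snap("side"); p2,d2=snap("top")
for n,pp,dd in(("side",p,d),("top",p2,d2)):
    P=cloud(n,dd)
    for c,q in blobs(pp,P,dd,"red",10):
        q=q[q[:,2]>.055]
        if len(q) and abs(np.median(q[:,0])-.62)<.08 and abs(np.median(q[:,1])+.22)<.06: print(n,c,len(q),q.mean(0).round(3),q.min(0).round(3),q.max(0).round(3))
a=cv2.resize(p[150:210,240:320],None,fx=7,fy=7,interpolation=2);b=cv2.resize(p2[160:220,280:360],None,fx=7,fy=7,interpolation=2)
cv2.imwrite("pics/pl2.png",cv2.resize(np.vstack([a,b]),None,fx=.7,fy=.7))
```

```text
{'t': 4.3, 'joints': array([ 20.23493333,  34.73828353,  -8.19797173,  94.98110246,
         5.95593444,  50.66343482, -80.30219991]), 'qvel': array([ 0.05531571, -0.12195839, -0.0930326 ,  0.06783747,  0.04181673,
        0.06989447, -0.01068119]), 'effort': array([ 2.01700017e+00, -6.37059617e+01,  7.63838533e-01, -2.39920628e+01,
        9.25064944e-01, -5.87471891e-01, -1.51555560e-04]), 'ee_pos': array([ 0.61644228, -0.2095988 ,  0.05281832]), 'tool_rot': array([-1.79943595e+02,  4.55705154e-02, -9.00055106e+01]), 'contact_force': array([-0.66414409,  3.21306841,  5.8204211 ]), 'moment': array([ 0.87613832,  0.22180352, -0.00175445]), 'grip_width': 0.0005662912351959749}
side [280. 183.] 108 [ 0.617 -0.205  0.073] [ 0.578 -0.215  0.061] [ 0.659 -0.196  0.088]
top [339. 204.] 37 [ 0.586 -0.207  0.072] [ 0.575 -0.215  0.065] [ 0.597 -0.201  0.08 ]
```

View pics/pl2.png

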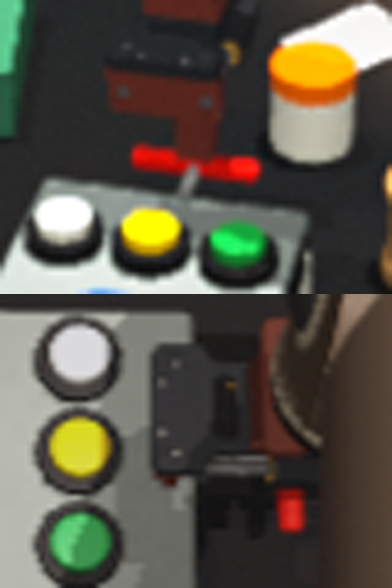

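Run:
```python
from h import *
p,d=snap("side"); P=cloud("side",d)
for v in range(158,192,2):
    print(v,[ (P[v,u].round(3).tolist(),p[v,u].tolist()) for u in (280,)], P[v,276].round(3).tolist(),P[v,285].round(3).tolist())
```

```text
158 [([0.601, -0.146, 0.202], [40, 37, 35])] [0.612, -0.142, 0.203] [0.596, -0.187, 0.178]
160 [([0.599, -0.139, 0.2], [46, 43, 41])] [0.609, -0.132, 0.202] [0.586, -0.145, 0.198]
162 [([0.597, -0.127, 0.201], [45, 41, 40])] [0.608, -0.126, 0.2] [0.586, -0.141, 0.193]
164 [([0.596, -0.123, 0.197], [35, 32, 30])] [0.606, -0.12, 0.197] [0.59, -0.16, 0.175]
166 [([0.596, -0.123, 0.191], [31, 33, 51])] [0.607, -0.122, 0.189] [0.644, -0.406, 0.007]
168 [([0.596, -0.125, 0.183], [30, 38, 87])] [0.608, -0.126, 0.18] [0.643, -0.403, 0.001]
170 [([0.597, -0.127, 0.174], [38, 43, 81])] [0.609, -0.13, 0.171] [0.641, -0.392, -0.001]
172 [([0.597, -0.13, 0.166], [31, 39, 85])] [0.609, -0.13, 0.164] [0.638, -0.378, 0.001]
174 [([0.598, -0.133, 0.157], [30, 37, 86])] [0.609, -0.13, 0.158] [0.636, -0.37, -0.002]
176 [([0.615, -0.203, 0.102], [27, 35, 81])] [0.627, -0.201, 0.101] [0.632, -0.354, 0.001]
178 [([0.615, -0.204, 0.094], [29, 35, 84])] [0.627, -0.204, 0.092] [0.628, -0.335, 0.005]
180 [([0.615, -0.205, 0.086], [30, 37, 84])] [0.626, -0.2, 0.087] [0.626, -0.325, 0.004]
182 [([0.614, -0.2, 0.082], [25, 32, 115])] [0.627, -0.202, 0.079] [0.6, -0.209, 0.078]
184 [([0.615, -0.206, 0.07], [67, 69, 166])] [0.628, -0.206, 0.069] [0.599, -0.205, 0.074]
186 [([0.636, -0.292, 0.001], [75, 76, 86])] [0.649, -0.29, 0.0] [0.6, -0.206, 0.065]
188 [([0.632, -0.278, 0.003], [42, 40, 41])] [0.622, -0.182, 0.071] [0.617, -0.286, -0.0]
190 [([0.63, -0.268, 0.002], [78, 82, 76])] [0.615, -0.153, 0.085] [0.615, -0.274, 0.001]
```

Call:
{"op": "servo_tool", "data": {
  "claw": [1,1,1,1],
  "slide": [
    [0,0,-2],
    [0,0,-3],
    [0,0,-3],
    [0,0,0]
  ],
  "dr": [
    [0,0,0],
    [0,0,0],
    [0,0,0],
    [0,0,0]
  ]
}}

```text
t: 4.78
ee_pos: [0.619, -0.212, 0.1382]
tool_rot: [-179.5, -0.2, -90.1]
contact_force: [0.7, 0.1, 0.2]
grip_width: 0.0004
```

Run:
```python
from h import *
print(arm.get_obs()["ee_pos"],arm.get_obs()["contact_force"])
p,d=snap("side"); P=cloud("side",d)
cv2.imwrite("pics/up.png",cv2.resize(p[90:220,210:350],None,fx=5,fy=4.5,interpolation=2))
for v in range(130,186,2): print(v,P[v,276].round(3).tolist(),P[v,280].round(3).tolist(),p[v,280])
```

```text
[ 0.61902179 -0.21198893  0.13824628] [0.73735412 0.0967548  0.17350731]
130 [0.613, -0.151, 0.286] [0.602, -0.15, 0.287] [45 48 53]
132 [0.349, 0.932, 0.884] [0.6, -0.142, 0.286] [50 52 56]
134 [0.609, -0.134, 0.283] [0.598, -0.133, 0.285] [58 58 61]
136 [0.607, -0.124, 0.282] [0.596, -0.125, 0.284] [43 43 46]
138 [0.608, -0.13, 0.273] [0.596, -0.125, 0.277] [39 40 44]
140 [0.608, -0.128, 0.268] [0.597, -0.129, 0.269] [34 42 90]
142 [0.609, -0.134, 0.258] [0.599, -0.136, 0.259] [36 43 85]
144 [0.609, -0.133, 0.253] [0.598, -0.133, 0.254] [57 59 76]
146 [0.609, -0.132, 0.247] [0.597, -0.131, 0.249] [29 37 85]
148 [0.626, -0.201, 0.199] [0.615, -0.205, 0.198] [29 36 80]
150 [0.627, -0.205, 0.19] [0.615, -0.206, 0.191] [31 37 83]
152 [0.626, -0.204, 0.184] [0.614, -0.201, 0.187] [30 36 83]
154 [0.627, -0.205, 0.177] [0.614, -0.204, 0.179] [29 37 84]
156 [0.626, -0.203, 0.171] [0.614, -0.202, 0.173] [28 36 85]
158 [0.689, -0.457, 0.003] [0.615, -0.204, 0.165] [33 40 75]
160 [0.687, -0.448, -0.0] [0.671, -0.443, 0.006] [40 40 37]
162 [0.684, -0.438, -0.002] [0.669, -0.437, 0.001] [41 41 40]
164 [0.68, -0.421, 0.001] [0.666, -0.424, 0.001] [42 42 42]
166 [0.678, -0.411, -0.001] [0.662, -0.406, 0.005] [41 41 42]
168 [0.674, -0.396, 0.001] [0.659, -0.395, 0.003] [36 36 36]
170 [0.67, -0.379, 0.004] [0.657, -0.386, 0.001] [38 39 38]
172 [0.668, -0.369, 0.002] [0.655, -0.375, 0.0] [38 37 37]
174 [0.666, -0.36, -0.0] [0.652, -0.362, 0.001] [39 38 38]
176 [0.663, -0.352, -0.002] [0.649, -0.348, 0.002] [39 39 38]
178 [0.659, -0.332, 0.003] [0.647, -0.342, -0.002] [39 39 38]
180 [0.658, -0.327, -0.002] [0.642, -0.321, 0.005] [36 36 57]
182 [0.628, -0.205, 0.076] [0.615, -0.206, 0.078] [ 12  20 241]
184 [0.627, -0.203, 0.071] [0.615, -0.205, 0.071] [ 86  89 186]
```

View pics/up.png

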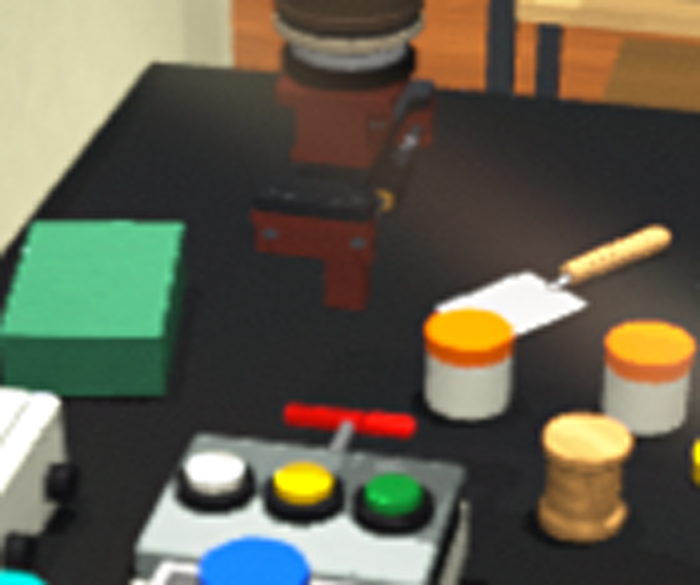

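The shut fingertips are at z≈0.162 while the readout says 0.138. The measured TCP z reads about 24 mm too low here, so the fingers had only closed on top of the bar. I'll correct for this and reach deeper.

Call:
{"op": "servo_tool", "data": {
  "claw": [0,0,0,0,0,0,0,0,0,0],
  "slide": [
    [0,0,0],
    [0,0,0],
    [0,0,2],
    [0,0,2],
    [0,0,2],
    [0,0,1.5],
    [0,0,1.5],
    [0,0,1.2],
    [0,0,0.8],
    [0,0,0]
  ],
  "dr": [
    [0,0,0],
    [0,0,0],
    [0,0,0],
    [0,0,0],
    [0,0,0],
    [0,0,0],
    [0,0,0],
    [0,0,0],
    [0,0,0],
    [0,0,0]
  ]
}}

```text
t: 5.67
ee_pos: [0.6142, -0.2102, 0.0195]
tool_rot: [179.8, 0.1, -90.0]
contact_force: [0.6, -0.3, -0.7]
grip_width: 0.0439
```

Call:
{"op": "servo_tool", "data": {
  "claw": [1,1,1,1,1,1,1],
  "slide": [
    [0,0,0],
    [0,0,0],
    [0,0,0],
    [0,0,0],
    [0,0,0],
    [0,0,0],
    [0,0,0]
  ],
  "dr": [
    [0,0,0],
    [0,0,0],
    [0,0,0],
    [0,0,0],
    [0,0,0],
    [0,0,0],
    [0,0,0]
  ]
}}

```text
t: 6.25
ee_pos: [0.6164, -0.2096, 0.0229]
tool_rot: [-179.9, 0.0, -90.0]
contact_force: [-1.7, 3.6, 5.7]
grip_width: 0.0132
```

Call:
{"op": "servo_tool", "data": {
  "claw": [1,1,1,1,1,1,1,1,1,1],
  "slide": [
    [0.5,0,0],
    [0.5,0,0],
    [0.5,0,0],
    [0.5,0,0],
    [0.5,0,0],
    [0.5,0,0],
    [0.5,0,0],
    [0.5,0,0],
    [0.4,0,0],
    [0.3,0,0]
  ],
  "dr": [
    [0,0,0],
    [0,0,0],
    [0,0,0],
    [0,0,0],
    [0,0,0],
    [0,0,0],
    [0,0,0],
    [0,0,0],
    [0,0,0],
    [0,0,0]
  ],
  "squeeze": 50
}}

```text
t: 7.08
ee_pos: [0.6167, -0.2536, 0.0229]
tool_rot: [-180.0, 0.2, -89.9]
contact_force: [-3.3, 12.3, 9.0]
grip_width: 0.0128
```

Call:
{"op": "servo_tool", "data": {
  "claw": [1,1],
  "slide": [
    [0,0,0],
    [0,0,0]
  ],
  "dr": [
    [0,0,0],
    [0,0,0]
  ]
}}

```text
t: 7.25
ee_pos: [0.6167, -0.2534, 0.0228]
tool_rot: [-180.0, 0.2, -89.9]
contact_force: [-2.4, 11.6, 7.9]
grip_width: 0.0128
```

Run:
```python
from h import *
o=arm.get_obs(); print(o["ee_pos"],o["contact_force"],o["grip_width"])
for n in("side","top"):
    p,d=snap(n); P=cloud(n,d)
    for c,q in blobs(p,P,d,"red",6):
        q=q[q[:,2]>.055]
        if len(q)>4 and abs(np.median(q[:,0])-.62)<.08 and abs(np.median(q[:,1])+.24)<.07: print(n,c,len(q),np.median(q,0).round(3),q.min(0).round(3),q.max(0).round(3))
```

```text
[ 0.61667994 -0.2533899   0.02284873] [-2.41694073 11.58498051  7.86567915] 0.012798865964980151
side [274. 174.] 45 [ 0.637 -0.244  0.074] [ 0.611 -0.253  0.064] [ 0.659 -0.17   0.135]
side [290. 176.] 41 [ 0.591 -0.25   0.073] [ 0.581 -0.26   0.063] [ 0.608 -0.177  0.13 ]
top [355. 205.] 33 [ 0.583 -0.252  0.073] [ 0.576 -0.258  0.064] [ 0.592 -0.246  0.077]
```

Call:
{"op": "servo_tool", "data": {
  "claw": [1,1,1,1,1,1,1,1,1,1],
  "slide": [
    [0.3,0,0],
    [0,0,0],
    [0,0,0],
    [0,0,0],
    [0,0,0],
    [0,0,0],
    [0,0,0],
    [0,0,0],
    [0,0,0],
    [0,0,0]
  ],
  "dr": [
    [0,0,0],
    [0,0,0],
    [0,0,0],
    [0,0,0],
    [0,0,0],
    [0,0,0],
    [0,0,0],
    [0,0,0],
    [0,0,0],
    [0,0,0]
  ]
}}

```text
t: 8.18
ee_pos: [0.6167, -0.2539, 0.0228]
tool_rot: [180.0, 0.4, -89.8]
contact_force: [-3.2, 15.6, 10.9]
grip_width: 0.0126
```

Call:
{"op": "servo_tool", "data": {
  "claw": [1,1,1,1,1],
  "slide": [
    [0,0,0],
    [0,0,0],
    [0,0,0],
    [0,0,0],
    [0,0,0]
  ],
  "dr": [
    [0,0,0],
    [0,0,0],
    [0,0,0],
    [0,0,0],
    [0,0,0]
  ]
}}

```text
t: 8.6
ee_pos: [0.6167, -0.2539, 0.0229]
tool_rot: [180.0, 0.4, -89.8]
contact_force: [-3.6, 16.1, 9.0]
grip_width: 0.0127
```

At the stop: the force climbs without motion, and it has been held for over 1.3 s. Now letting it back.

Call:
{"op": "servo_tool", "data": {
  "claw": [1,1,1,1,1,1,1,1,1,1],
  "slide": [
    [-0.5,0,0],
    [-0.6,0,0],
    [-0.6,0,0],
    [-0.6,0,0],
    [-0.6,0,0],
    [-0.6,0,0],
    [-0.6,0,0],
    [-0.5,0,0],
    [-0.3,0,0],
    [-0.1,0,0]
  ],
  "dr": [
    [0,0,0],
    [0,0,0],
    [0,0,0],
    [0,0,0],
    [0,0,0],
    [0,0,0],
    [0,0,0],
    [0,0,0],
    [0,0,0],
    [0,0,0]
  ]
}}

```text
t: 9.43
ee_pos: [0.6164, -0.2092, 0.0229]
tool_rot: [-180.0, 0.0, -90.0]
contact_force: [-0.2, 2.4, 5.4]
grip_width: 0.0127
```

Call:
{"op": "servo_tool", "data": {
  "claw": [0,0,0,0,0,0,0,0,0,0],
  "slide": [
    [0,0,0],
    [0,0,0],
    [0,0,0],
    [0,0,0],
    [0,0,-2],
    [0,0,-3],
    [0,0,-4],
    [0,0,-4],
    [0,0,-4],
    [0,0,-1]
  ],
  "dr": [
    [0,0,0],
    [0,0,0],
    [0,0,0],
    [0,0,0],
    [0,0,0],
    [0,0,0],
    [0,0,0],
    [0,0,0],
    [0,0,0],
    [0,0,0]
  ]
}}

```text
t: 10.27
ee_pos: [0.6187, -0.2119, 0.2094]
tool_rot: [-179.5, -0.2, -90.1]
contact_force: [1.3, 0.2, 0.6]
grip_width: 0.0439
```

Run:
```python
from h import *
o=arm.get_obs(); print(o["ee_pos"],o["contact_force"],o["grip_width"])
for n in("side","top"):
    p,d=snap(n); P=cloud(n,d)
    for c,q in blobs(p,P,d,"red",6):
        q=q[(q[:,2]>.055)&(q[:,2]<.085)]
        if len(q)>4 and abs(np.median(q[:,0])-.62)<.08 and abs(np.median(q[:,1])+.24)<.07: print(n,c,len(q),np.median(q,0).round(3),q.min(0).round(3),q.max(0).round(3))
    for j in jars(n,p,d):
        if .3<j[2]<.7 and -.45<j[3]<.5: print(j)
```

```text
[ 0.61865446 -0.2119047   0.20942601] [1.30986526 0.2432784  0.57951694] 0.04387570962679187
side [280. 183.] 106 [ 0.615 -0.206  0.073] [ 0.579 -0.216  0.063] [ 0.657 -0.198  0.08 ]
('orange', [303.0, 165.0], 0.57, -0.348, 0.067, 0.031)
('orange', [339.0, 168.0], 0.452, -0.357, 0.067, 0.031)
('orange', [327.0, 200.0], 0.471, -0.213, 0.067, 0.024)
('orange', [327.0, 247.0], 0.433, 0.025, 0.065, 0.03)
('blue', [260.0, 218.0], 0.609, 0.046, 0.142, 0.03)
('blue', [235.0, 261.0], 0.626, 0.21, 0.142, 0.03)
('blue', [278.0, 381.0], 0.475, 0.418, 0.026, 0.108)
top [339. 196.] 109 [ 0.606 -0.206  0.074] [ 0.575 -0.214  0.064] [ 0.639 -0.2    0.079]
('orange', [246.0, 259.0], 0.43, 0.031, 0.066, 0.027)
('blue', [180.0, 184.0], 0.623, 0.21, 0.143, 0.029)
('blue', [245.0, 191.0], 0.605, 0.044, 0.142, 0.028)
('blue', [114.0, 246.0], 0.474, 0.42, 0.025, 0.107)
```

Call:
{"op": "servo_tool", "data": {
  "claw": [-1,-1,-1,-1,-1,-1,-1,-1,-1,-1],
  "slide": [
    [0,0,0],
    [0,0,0],
    [0,0,0],
    [0,0,0],
    [0,0,0],
    [0,0,0],
    [0,0,0],
    [0,0,0],
    [0,0,0],
    [0,0,0]
  ],
  "dr": [
    [0,0,-7],
    [0,0,-7],
    [0,0,-7],
    [0,0,-7],
    [0,0,-7],
    [0,0,-7],
    [0,0,-7],
    [0,0,-7],
    [0,0,-7],
    [0,0,-7]
  ]
}}

```text
t: 11.2
ee_pos: [0.6149, -0.2107, 0.1998]
tool_rot: [180.0, 0.2, -19.7]
contact_force: [-0.6, 0.3, 0.3]
grip_width: 0.0876
```

Call:
{"op": "servo_tool", "data": {
  "claw": [-1,-1,-1,-1,-1,-1,-1,-1,-1,-1],
  "slide": [
    [0,0,0],
    [0,0,0],
    [0,0,0],
    [-0.2,-3.7,0],
    [-0.2,-3.7,0],
    [-0.2,-3.7,0],
    [-0.2,-3.7,0],
    [-0.2,-3.7,0],
    [-0.1,-3.6,0],
    [-0.1,-3.6,0]
  ],
  "dr": [
    [0,0,-7],
    [0,0,-7],
    [0,0,-6],
    [0,0,0],
    [0,0,0],
    [0,0,0],
    [0,0,0],
    [0,0,0],
    [0,0,0],
    [0,0,0]
  ]
}}

```text
t: 12.03
ee_pos: [0.6029, 0.0476, 0.2001]
tool_rot: [180.0, 0.2, -0.1]
contact_force: [1.1, -0.5, -1.0]
grip_width: 0.0877
```

Call:
{"op": "servo_tool", "data": {
  "claw": [-1,-1,-1],
  "slide": [
    [0,0,0],
    [0,0,0],
    [0,0,0]
  ],
  "dr": [
    [0,0,0],
    [0,0,0],
    [0,0,0]
  ]
}}

```text
t: 12.28
ee_pos: [0.6035, 0.0456, 0.2005]
tool_rot: [180.0, 0.1, -0.0]
contact_force: [0.2, -1.5, -0.4]
grip_width: 0.088
```

Run:
```python
from h import *
o=arm.get_obs(); print(o["ee_pos"],o["tool_rot"],o["grip_width"])
p,d=snap("side"); P=cloud("side",d)
R=(abs(P[...,0]-.61)<.09)&(abs(P[...,1]-.045)<.04)&(P[...,2]>.15)&(P[...,2]<.32)
q=P[R]; 
for z in np.arange(.15,.32,.01):
    s=q[(q[:,2]>=z)&(q[:,2]<z+.01)]
    if len(s)>2: print(round(z,2),len(s),np.percentile(s,[3,50,97],axis=0)[:,:2].round(3).tolist())
cv2.imwrite("pics/j.png",cv2.resize(p[110:280,180:360],None,fx=3.5,fy=3.5,interpolation=2))
```

```text
[0.60352285 0.04561077 0.20054856] [ 1.79957820e+02  1.26258741e-01 -4.09480825e-02] 0.08802832651264043
0.22 19 [[0.553, 0.037], [0.65, 0.055], [0.656, 0.057]]
0.23 38 [[0.553, 0.036], [0.649, 0.053], [0.656, 0.058]]
0.24 40 [[0.552, 0.034], [0.648, 0.054], [0.656, 0.057]]
0.25 39 [[0.551, 0.036], [0.649, 0.054], [0.658, 0.057]]
0.26 42 [[0.55, 0.039], [0.649, 0.054], [0.66, 0.058]]
0.27 45 [[0.549, 0.037], [0.649, 0.055], [0.66, 0.058]]
0.28 55 [[0.548, 0.037], [0.65, 0.055], [0.662, 0.058]]
0.29 29 [[0.548, 0.044], [0.652, 0.056], [0.66, 0.058]]
0.3 38 [[0.524, 0.017], [0.543, 0.074], [0.68, 0.078]]
0.31 191 [[0.526, 0.049], [0.605, 0.075], [0.681, 0.079]]
```

View pics/j.png

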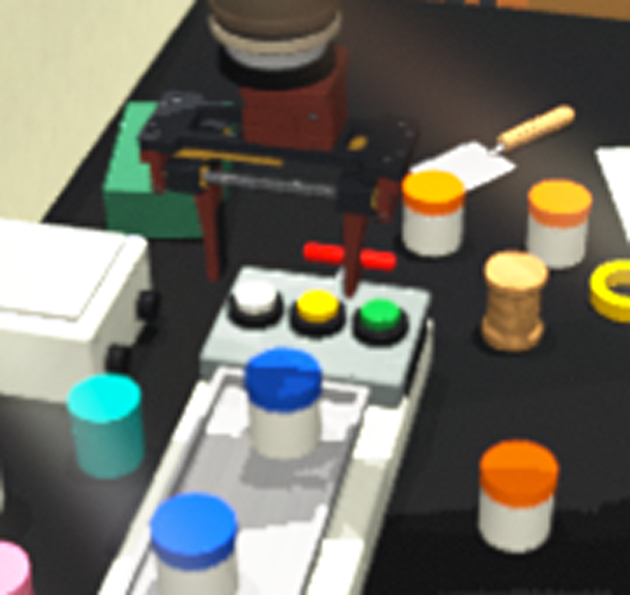

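The fingers hang open over the jar at crop (285,390). Depth puts the finger centre at (0.604, 0.045), matching the readout. The tips are at z≈0.223 against a readout of 0.2005, so the +23 mm z offset holds here too and xy is fine.

Call:
{"op": "servo_tool", "data": {
  "claw": [-1,-1,-1,-1,-1,-1,-1,-1,-1,-1],
  "slide": [
    [0.3,0,2],
    [0,0,2.5],
    [0,0,2],
    [0,0,1.5],
    [0,0,1.2],
    [0,0,1],
    [0,0,0.8],
    [0,0,0.5],
    [0,0,0.3],
    [0,0,0]
  ],
  "dr": [
    [0,0,0],
    [0,0,0],
    [0,0,0],
    [0,0,0],
    [0,0,0],
    [0,0,0],
    [0,0,0],
    [0,0,0],
    [0,0,0],
    [0,0,0]
  ],
  "squeeze": 25
}}

```text
t: 13.17
ee_pos: [0.6071, 0.0463, 0.0839]
tool_rot: [180.0, 0.0, -0.1]
contact_force: [-0.6, -0.4, 0.0]
grip_width: 0.0878
```

Call:
{"op": "servo_tool", "data": {
  "claw": [1,1,1,1,1,1],
  "slide": [
    [0,0,0],
    [0,0,0],
    [0,0,0],
    [0,0,0],
    [0,0,0],
    [0,0,0]
  ],
  "dr": [
    [0,0,0],
    [0,0,0],
    [0,0,0],
    [0,0,0],
    [0,0,0],
    [0,0,0]
  ]
}}

```text
t: 13.67
ee_pos: [0.6075, 0.0464, 0.0845]
tool_rot: [-180.0, -0.1, -0.1]
contact_force: [0.2, 0.0, 0.5]
grip_width: 0.0573
```

Call:
{"op": "servo_tool", "data": {
  "claw": [1,1,1,1,1,1,1,1,1,1],
  "slide": [
    [0,0,-1],
    [0,0,-2],
    [0,0,-3],
    [0,0,-3],
    [0,0,-2],
    [0,0,-1],
    [0,0,0],
    [0,0,0],
    [0,0,0],
    [0,0,0]
  ],
  "dr": [
    [0,0,0],
    [0,0,0],
    [0,0,0],
    [0,0,0],
    [0,0,-5],
    [0,0,-7],
    [0,0,-7],
    [0,0,-7],
    [0,0,-7],
    [0,0,-7]
  ]
}}

```text
t: 14.5
ee_pos: [0.6066, 0.0463, 0.2045]
tool_rot: [-180.0, 0.0, 40.3]
contact_force: [-0.0, -0.3, -2.5]
grip_width: 0.0579
```

Call:
{"op": "servo_tool", "data": {
  "claw": [1,1,1,1,1,1,1,1,1,1],
  "slide": [
    [0,0,0],
    [0,0,0],
    [0,0,0],
    [0,0,0],
    [0,0,0],
    [0,0,0],
    [2,-1,0],
    [3,-1.5,0],
    [3.6,-1.8,0],
    [3.6,-1.8,0]
  ],
  "dr": [
    [0,0,-7],
    [0,0,-7],
    [0,0,-7],
    [0,0,-7],
    [0,0,-7],
    [0,0,-2],
    [0,0,0],
    [0,0,0],
    [0,0,0],
    [0,0,0]
  ]
}}

```text
t: 15.33
ee_pos: [0.5747, 0.1792, 0.2044]
tool_rot: [-180.0, 0.0, 76.8]
contact_force: [0.8, -0.4, -2.7]
grip_width: 0.0579
```

Call:
{"op": "servo_tool", "data": {
  "claw": [1,1,1,1,1,1,1,1,1,1],
  "slide": [
    [3.6,-1.8,0],
    [3.6,-1.8,0],
    [3.6,-1.8,0],
    [3.6,-1.8,0],
    [3.6,-1.8,0],
    [2.4,-1.2,0],
    [1,-0.6,0],
    [0,0,0],
    [0,0,0],
    [0,0,0]
  ],
  "dr": [
    [0,0,0],
    [0,0,0],
    [0,0,0],
    [0,0,0],
    [0,0,0],
    [0,0,0],
    [0,0,0],
    [0,0,0],
    [0,0,0],
    [0,0,0]
  ]
}}

```text
t: 16.17
ee_pos: [0.5195, 0.4098, 0.2039]
tool_rot: [180.0, 0.1, 76.8]
contact_force: [0.8, 1.0, -3.1]
grip_width: 0.0575
```

Call:
{"op": "servo_tool", "data": {
  "claw": [1,1,1,1,1,1,1,1,1,1],
  "slide": [
    [0,0,2],
    [0,0,3],
    [0,0,3],
    [0,0,3],
    [0,0,3],
    [0,0,2],
    [0,0,1],
    [0,0,0.8],
    [0,0,0.6],
    [0,0,0]
  ],
  "dr": [
    [0,0,0],
    [0,0,0],
    [0,0,0],
    [0,0,0],
    [0,0,0],
    [0,0,0],
    [0,0,0],
    [0,0,0],
    [0,0,0],
    [0,0,0]
  ]
}}

```text
t: 17.0
ee_pos: [0.5188, 0.4112, 0.02]
tool_rot: [180.0, 0.0, 76.9]
contact_force: [-0.4, -0.4, -2.7]
grip_width: 0.0579
```

Call:
{"op": "servo_tool", "data": {
  "claw": [1,1,1,1],
  "slide": [
    [0,0,0.2],
    [0,0,0.2],
    [0,0,0],
    [0,0,0]
  ],
  "dr": [
    [0,0,0],
    [0,0,0],
    [0,0,0],
    [0,0,0]
  ]
}}

```text
t: 17.33
ee_pos: [0.5185, 0.4121, 0.0167]
tool_rot: [180.0, -0.0, 77.0]
contact_force: [-0.3, 0.7, -2.3]
grip_width: 0.0576
```

Call:
{"op": "servo_tool", "data": {
  "claw": [1,1,1,1],
  "slide": [
    [0,0,0.2],
    [0,0,0.1],
    [0,0,0],
    [0,0,0]
  ],
  "dr": [
    [0,0,0],
    [0,0,0],
    [0,0,0],
    [0,0,0]
  ]
}}

```text
t: 17.67
ee_pos: [0.5187, 0.4123, 0.0145]
tool_rot: [179.9, -0.1, 76.9]
contact_force: [-1.8, -2.5, 5.8]
grip_width: 0.0576
```

Call:
{"op": "servo_tool", "data": {
  "claw": [-1,-1,-1,-1,-1,-1,-1,-1,-1,-1],
  "slide": [
    [0,0,0],
    [0,0,0],
    [0,0,0],
    [0,0,-1],
    [0,0,-2],
    [0,0,-3],
    [0,0,-4],
    [0,0,-4],
    [0,0,-3],
    [0,0,-1.5]
  ],
  "dr": [
    [0,0,0],
    [0,0,0],
    [0,0,0],
    [0,0,0],
    [0,0,0],
    [0,0,0],
    [0,0,0],
    [0,0,0],
    [0,0,0],
    [0,0,0]
  ]
}}

```text
t: 18.5
ee_pos: [0.5189, 0.4136, 0.2039]
tool_rot: [179.8, -0.3, 77.0]
contact_force: [-0.1, 1.1, -0.0]
grip_width: 0.0881
```

Call:
{"op": "servo_tool", "data": {
  "claw": [-1,-1,-1,-1,-1,-1,-1,-1,-1,-1],
  "slide": [
    [0,0,0],
    [0,0,0],
    [0,0,0],
    [0,0,0],
    [0,0,0],
    [0,0,0],
    [0,0,0],
    [0,0,0],
    [0,0,0],
    [0,0,0]
  ],
  "dr": [
    [0,0,7],
    [0,0,7],
    [0,0,7],
    [0,0,7],
    [0,0,7],
    [0,0,7],
    [0,0,7],
    [0,0,7],
    [0,0,7],
    [0,0,7]
  ]
}}

```text
t: 19.33
ee_pos: [0.518, 0.4121, 0.1989]
tool_rot: [-180.0, -0.0, 6.6]
contact_force: [-0.1, -0.5, 0.3]
grip_width: 0.0878
```

Call:
{"op": "servo_tool", "data": {
  "claw": [-1,-1,-1,-1,-1,-1,-1,-1,-1,-1],
  "slide": [
    [0,0,0],
    [1.5,3,0],
    [1.8,3.6,0],
    [1.8,3.6,0],
    [1.8,3.6,0],
    [1.8,3.5,0],
    [1.3,2.1,0],
    [0.5,0.7,0],
    [0,0,0],
    [0,0,0]
  ],
  "dr": [
    [0,0,7],
    [0,0,0],
    [0,0,0],
    [0,0,0],
    [0,0,0],
    [0,0,0],
    [0,0,0],
    [0,0,0],
    [0,0,0],
    [0,0,0]
  ]
}}

```text
t: 20.17
ee_pos: [0.6225, 0.2121, 0.1985]
tool_rot: [-179.9, 0.0, -0.0]
contact_force: [0.6, 0.3, -0.1]
grip_width: 0.0879
```

Run:
```python
from h import *
o=arm.get_obs(); print(o["ee_pos"],o["tool_rot"],o["grip_width"])
for n in("side","top"):
    p,d=snap(n,n+"1")
    for j in jars(n,p,d):
        if .3<j[2]<.7 and -.45<j[3]<.5: print(n,j)
```

```text
[0.62251783 0.21213043 0.19852008] [-1.79920670e+02  1.70792406e-02 -1.83826581e-02] 0.08788764528959618
side ('orange', [303.0, 167.0], 0.57, -0.344, 0.065, 0.028)
side ('orange', [339.0, 170.0], 0.451, -0.357, 0.065, 0.031)
side ('orange', [326.0, 200.0], 0.47, -0.21, 0.064, 0.024)
side ('orange', [205.0, 195.0], 0.666, 0.23, 0.332, 0.021)
side ('orange', [328.0, 247.0], 0.433, 0.026, 0.064, 0.03)
side ('blue', [237.0, 261.0], 0.626, 0.211, 0.142, 0.029)
side ('blue', [273.0, 379.0], 0.522, 0.411, 0.05, 0.03)
top ('orange', [390.0, 212.0], 0.567, -0.349, 0.066, 0.029)
top ('orange', [396.0, 254.0], 0.447, -0.357, 0.066, 0.029)
top ('orange', [246.0, 259.0], 0.43, 0.032, 0.066, 0.027)
top ('blue', [185.0, 181.0], 0.573, 0.144, 0.142, 0.105)
top ('blue', [110.0, 251.0], 0.475, 0.283, 0.07, 0.165)
```

Call:
{"op": "servo_tool", "data": {
  "claw": [-1,-1,-1,-1,-1,-1,-1,-1,-1,-1],
  "slide": [
    [0.2,0,2],
    [0,0,2.5],
    [0,0,2],
    [0,0,1.5],
    [0,0,1.2],
    [0,0,0.9],
    [0,0,0.7],
    [0,0,0.5],
    [0,0,0.3],
    [0,0,0]
  ],
  "dr": [
    [0,0,0],
    [0,0,0],
    [0,0,0],
    [0,0,0],
    [0,0,0],
    [0,0,0],
    [0,0,0],
    [0,0,0],
    [0,0,0],
    [0,0,0]
  ]
}}

```text
t: 21.1
ee_pos: [0.6251, 0.2109, 0.082]
tool_rot: [-180.0, 0.0, -0.0]
contact_force: [0.4, 0.2, 0.6]
grip_width: 0.088
```

Call:
{"op": "servo_tool", "data": {
  "claw": [1,1,1,1,1,1],
  "slide": [
    [0,0,0],
    [0,0,0],
    [0,0,0],
    [0,0,0],
    [0,0,0],
    [0,0,0]
  ],
  "dr": [
    [0,0,0],
    [0,0,0],
    [0,0,0],
    [0,0,0],
    [0,0,0],
    [0,0,0]
  ]
}}

```text
t: 21.6
ee_pos: [0.6251, 0.2108, 0.0824]
tool_rot: [180.0, -0.0, -0.1]
contact_force: [-0.8, -0.6, 2.2]
grip_width: 0.0577
```

Call:
{"op": "servo_tool", "data": {
  "claw": [1,1,1,1,1,1,1,1,1,1],
  "slide": [
    [0,0,-1],
    [0,0,-2],
    [0,0,-3],
    [0,0,-3],
    [0,0,-2],
    [0,0,-1],
    [0,0,0],
    [0,0,0],
    [0,0,0],
    [0,0,0]
  ],
  "dr": [
    [0,0,0],
    [0,0,0],
    [0,0,0],
    [0,0,0],
    [0,0,-5],
    [0,0,-7],
    [0,0,-7],
    [0,0,-7],
    [0,0,-7],
    [0,0,-7]
  ]
}}

```text
t: 22.43
ee_pos: [0.625, 0.2106, 0.2026]
tool_rot: [180.0, 0.0, 40.3]
contact_force: [-0.1, 0.4, -1.8]
grip_width: 0.0569
```

Call:
{"op": "servo_tool", "data": {
  "claw": [1,1,1,1,1,1],
  "slide": [
    [0,0,0],
    [0,0,0],
    [0,0,0],
    [0,0,0],
    [0,0,0],
    [0,0,0]
  ],
  "dr": [
    [0,0,-7],
    [0,0,-7],
    [0,0,-7],
    [0,0,-7],
    [0,0,-7],
    [0,0,-2]
  ]
}}

```text
t: 22.93
ee_pos: [0.625, 0.2104, 0.2023]
tool_rot: [-180.0, 0.0, 77.3]
contact_force: [-0.2, 0.8, -1.6]
grip_width: 0.0575
```

Call:
{"op": "servo_tool", "data": {
  "claw": [1,1,1,1,1,1,1,1,1,1],
  "slide": [
    [1.2,-1.7,0],
    [2.2,-3,0],
    [2.4,-3.3,0],
    [2.4,-3.4,0],
    [2.4,-3.4,0],
    [2.4,-3.4,0],
    [2.2,-3,0],
    [1.4,-2,0],
    [0.6,-0.8,0],
    [0,0,0]
  ],
  "dr": [
    [0,0,0],
    [0,0,0],
    [0,0,0],
    [0,0,0],
    [0,0,0],
    [0,0,0],
    [0,0,0],
    [0,0,0],
    [0,0,0],
    [0,0,0]
  ]
}}

```text
t: 23.77
ee_pos: [0.4275, 0.4349, 0.2028]
tool_rot: [-180.0, -0.1, 77.2]
contact_force: [-0.1, -0.2, -3.0]
grip_width: 0.0575
```

Call:
{"op": "servo_tool", "data": {
  "claw": [1,1,1,1,1,1,1,1,1,1],
  "slide": [
    [0,0,2],
    [0,0,3],
    [0,0,3],
    [0,0,3],
    [0,0,3],
    [0,0,2],
    [0,0,1],
    [0,0,0.8],
    [0,0,0.5],
    [0,0,0]
  ],
  "dr": [
    [0,0,0],
    [0,0,0],
    [0,0,0],
    [0,0,0],
    [0,0,0],
    [0,0,0],
    [0,0,0],
    [0,0,0],
    [0,0,0],
    [0,0,0]
  ]
}}

```text
t: 24.6
ee_pos: [0.4309, 0.4321, 0.0191]
tool_rot: [180.0, 0.0, 76.9]
contact_force: [-0.6, -0.2, -1.7]
grip_width: 0.0578
```

Call:
{"op": "servo_tool", "data": {
  "claw": [1,1,1,1,1],
  "slide": [
    [0,0,0.3],
    [0,0,0.2],
    [0,0,0.2],
    [0,0,0],
    [0,0,0]
  ],
  "dr": [
    [0,0,0],
    [0,0,0],
    [0,0,0],
    [0,0,0],
    [0,0,0]
  ]
}}

```text
t: 25.02
ee_pos: [0.4303, 0.4327, 0.0125]
tool_rot: [180.0, -0.0, 77.0]
contact_force: [0.3, -0.2, -2.0]
grip_width: 0.0578
```

Call:
{"op": "servo_tool", "data": {
  "claw": [1,1,1],
  "slide": [
    [0,0,0.15],
    [0,0,0.1],
    [0,0,0]
  ],
  "dr": [
    [0,0,0],
    [0,0,0],
    [0,0,0]
  ]
}}

```text
t: 25.27
ee_pos: [0.4304, 0.4327, 0.0123]
tool_rot: [179.9, 0.0, 76.9]
contact_force: [-4.8, -7.0, 20.1]
grip_width: 0.0576
```

Call:
{"op": "servo_tool", "data": {
  "claw": [-1,-1,-1,-1,-1,-1,-1,-1,-1,-1],
  "slide": [
    [0,0,-0.2],
    [0,0,0],
    [0,0,0],
    [0,0,0],
    [0,0,-1],
    [0,0,-2],
    [0,0,-3],
    [0,0,-4],
    [0,0,-4],
    [0,0,-4]
  ],
  "dr": [
    [0,0,0],
    [0,0,0],
    [0,0,0],
    [0,0,0],
    [0,0,0],
    [0,0,0],
    [0,0,0],
    [0,0,0],
    [0,0,0],
    [0,0,0]
  ]
}}

```text
t: 26.1
ee_pos: [0.4295, 0.4324, 0.1939]
tool_rot: [-180.0, 0.0, 77.0]
contact_force: [1.4, 0.2, 0.2]
grip_width: 0.0881
```

Call:
{"op": "servo_tool", "data": {
  "claw": [-1,-1,-1,-1,-1,-1,-1,-1,-1,-1],
  "slide": [
    [0,0,0],
    [0,0,0],
    [0,0,0],
    [0,0,0],
    [0,0,0],
    [0,0,0],
    [0,0,0],
    [0,0,0],
    [0,0,0],
    [0,0,0]
  ],
  "dr": [
    [0,0,7],
    [0,0,7],
    [0,0,7],
    [0,0,7],
    [0,0,7],
    [0,0,7],
    [0,0,7],
    [0,0,7],
    [0,0,7],
    [0,0,7]
  ]
}}

```text
t: 26.93
ee_pos: [0.4298, 0.4327, 0.1922]
tool_rot: [-180.0, 0.0, 6.6]
contact_force: [-0.1, -0.8, -0.5]
grip_width: 0.0877
```

Call:
{"op": "servo_tool", "data": {
  "claw": [-1,-1,-1,-1,-1,-1,-1,-1,-1,-1],
  "slide": [
    [0,0,0],
    [0,2.5,0],
    [0,3.5,0],
    [0,3.7,0],
    [0,3.7,0],
    [0,3.7,0],
    [0,3.7,0],
    [0,3.7,0],
    [0,3.7,0],
    [0,3.7,0]
  ],
  "dr": [
    [0,0,7],
    [0,0,0],
    [0,0,0],
    [0,0,0],
    [0,0,0],
    [0,0,0],
    [0,0,0],
    [0,0,0],
    [0,0,0],
    [0,0,0]
  ]
}}

```text
t: 27.77
ee_pos: [0.4295, 0.1122, 0.1923]
tool_rot: [-180.0, -0.0, -0.0]
contact_force: [1.4, -0.2, -0.3]
grip_width: 0.0876
```

Call:
{"op": "servo_tool", "data": {
  "claw": [-1,-1,-1,-1,-1],
  "slide": [
    [0,3.7,0],
    [0,3.2,0],
    [0,1.3,0],
    [0,0,0],
    [0,0,0]
  ],
  "dr": [
    [0,0,0],
    [0,0,0],
    [0,0,0],
    [0,0,0],
    [0,0,0]
  ]
}}

```text
t: 28.18
ee_pos: [0.4299, 0.0316, 0.1921]
tool_rot: [-180.0, -0.0, -0.1]
contact_force: [0.3, 1.0, -0.0]
grip_width: 0.0878
```

Run:
```python
from h import *
o=arm.get_obs(); print(o["ee_pos"],o["tool_rot"],o["grip_width"])
for n in("side","top"):
    p,d=snap(n,n+"2")
    for j in jars(n,p,d):
        if .3<j[2]<.7 and -.45<j[3]<.5: print(n,j)
```

```text
[0.42989216 0.03155778 0.19213922] [-1.79981420e+02 -3.97588981e-02 -1.27146820e-01] 0.08778970102131663
side ('orange', [317.0, 163.0], 0.467, 0.05, 0.326, 0.025)
side ('orange', [340.0, 168.0], 0.421, 0.05, 0.325, 0.017)
side ('orange', [327.0, 200.0], 0.471, -0.213, 0.066, 0.025)
side ('orange', [327.0, 246.0], 0.434, 0.025, 0.066, 0.03)
side ('blue', [278.0, 380.0], 0.477, 0.422, 0.072, 0.075)
top ('orange', [390.0, 212.0], 0.567, -0.35, 0.066, 0.029)
top ('orange', [396.0, 255.0], 0.447, -0.357, 0.066, 0.029)
top ('blue', [113.0, 245.0], 0.475, 0.423, 0.071, 0.075)
```

View pics/side2.png

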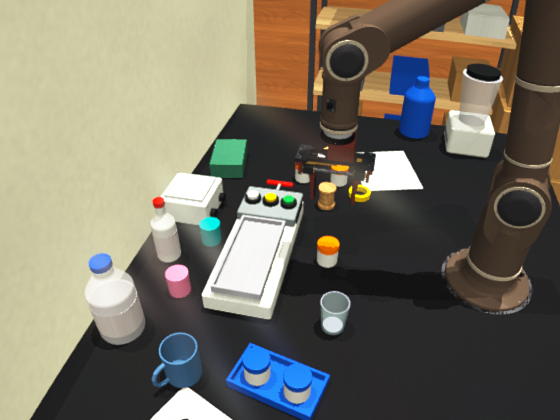

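The side picture shows both blue caps upright in the rack at (257,365) and (297,380), the tray empty, and the fresh jar at (327,250) where it was.

Call:
{"op": "servo_tool", "data": {
  "claw": [-1,-1,-1,-1,-1,-1,-1,-1,-1,-1],
  "slide": [
    [0.2,0.2,2],
    [0,0,3],
    [0,0,3],
    [0,0,3],
    [0,0,2.5],
    [0,0,2],
    [0,0,1.3],
    [0,0,1],
    [0,0,0.6],
    [0,0,0]
  ],
  "dr": [
    [0,0,0],
    [0,0,0],
    [0,0,0],
    [0,0,0],
    [0,0,0],
    [0,0,0],
    [0,0,0],
    [0,0,0],
    [0,0,0],
    [0,0,0]
  ]
}}

```text
t: 29.12
ee_pos: [0.4314, 0.0305, 0.0069]
tool_rot: [-180.0, 0.1, 0.0]
contact_force: [-0.8, -0.1, 0.1]
grip_width: 0.0879
```

Call:
{"op": "servo_tool", "data": {
  "claw": [1,1,1,1,1,1],
  "slide": [
    [0,0,0],
    [0,0,0],
    [0,0,0],
    [0,0,0],
    [0,0,0],
    [0,0,0]
  ],
  "dr": [
    [0,0,0],
    [0,0,0],
    [0,0,0],
    [0,0,0],
    [0,0,0],
    [0,0,0]
  ]
}}

```text
t: 29.62
ee_pos: [0.432, 0.0294, 0.0081]
tool_rot: [180.0, -0.0, -0.1]
contact_force: [-1.6, 0.1, 6.0]
grip_width: 0.0577
```

Call:
{"op": "servo_tool", "data": {
  "claw": [1,1,1,1,1,1,1,1,1,1],
  "slide": [
    [0,0,-1],
    [0,0,-2],
    [0,0,-3],
    [0,0,-4],
    [0,0,-4],
    [0,0,-3],
    [0,0,-2],
    [1.5,-1.5,0],
    [3,-3,0],
    [2.9,-2.9,0]
  ],
  "dr": [
    [0,0,0],
    [0,0,0],
    [0,0,0],
    [0,0,0],
    [0,0,0],
    [0,0,0],
    [0,0,0],
    [0,0,0],
    [0,0,0],
    [0,0,0]
  ]
}}

```text
t: 30.45
ee_pos: [0.506, 0.1025, 0.1992]
tool_rot: [179.9, -0.1, -0.2]
contact_force: [1.1, -0.4, -1.7]
grip_width: 0.0579
```

Call:
{"op": "servo_tool", "data": {
  "claw": [1,1,1,1,1,1,1,1,1,1],
  "slide": [
    [2.9,-2.9,0],
    [2.9,-2.9,0],
    [2.7,-2.7,0],
    [1.7,-1.7,0],
    [0.8,-0.8,0],
    [0,0,0],
    [0,0,2],
    [0,0,3],
    [0,0,2.5],
    [0,0,1.5]
  ],
  "dr": [
    [0,0,0],
    [0,0,0],
    [0,0,0],
    [0,0,0],
    [0,0,0],
    [0,0,0],
    [0,0,0],
    [0,0,0],
    [0,0,0],
    [0,0,0]
  ]
}}

```text
t: 31.28
ee_pos: [0.6133, 0.2107, 0.1052]
tool_rot: [179.9, 0.2, -0.1]
contact_force: [-0.5, -0.5, -2.6]
grip_width: 0.0578
```

Call:
{"op": "servo_tool", "data": {
  "claw": [1,1,1,1,1],
  "slide": [
    [0,0,1],
    [0,0,0.7],
    [0,0,0.4],
    [0,0,0],
    [0,0,0]
  ],
  "dr": [
    [0,0,0],
    [0,0,0],
    [0,0,0],
    [0,0,0],
    [0,0,0]
  ]
}}

```text
t: 31.7
ee_pos: [0.6159, 0.2129, 0.0876]
tool_rot: [-180.0, -0.1, -0.1]
contact_force: [-0.1, -0.1, -2.6]
grip_width: 0.0577
```

Call:
{"op": "servo_tool", "data": {
  "claw": [1,1,1,1],
  "slide": [
    [0,0,0.2],
    [0,0,0.2],
    [0,0,0],
    [0,0,0]
  ],
  "dr": [
    [0,0,0],
    [0,0,0],
    [0,0,0],
    [0,0,0]
  ]
}}

```text
t: 32.03
ee_pos: [0.6163, 0.2132, 0.0842]
tool_rot: [-180.0, -0.1, -0.0]
contact_force: [-1.7, -2.1, 6.4]
grip_width: 0.0579
```

Call:
{"op": "servo_tool", "data": {
  "claw": [-1,-1,-1,-1,-1,-1,-1,-1,-1,-1],
  "slide": [
    [0,0,0],
    [0,0,0],
    [0,0,0],
    [0,0,-1],
    [0,0,-2],
    [0,0,-3],
    [0,0,-3],
    [0,0,-2.5],
    [-0.2,2,0],
    [-0.3,3.8,0]
  ],
  "dr": [
    [0,0,0],
    [0,0,0],
    [0,0,0],
    [0,0,0],
    [0,0,0],
    [0,0,0],
    [0,0,0],
    [0,0,0],
    [0,0,0],
    [0,0,0]
  ]
}}

```text
t: 32.87
ee_pos: [0.6105, 0.1606, 0.2006]
tool_rot: [-179.7, -0.2, 0.4]
contact_force: [-0.5, -0.2, -0.6]
grip_width: 0.0875
```

Call:
{"op": "servo_tool", "data": {
  "claw": [-1,-1,-1,-1,-1,-1,-1,-1,-1,-1],
  "slide": [
    [-0.3,3.8,0],
    [-0.3,3.8,0],
    [-0.3,3.8,0],
    [-0.3,3.8,0],
    [-0.3,3.8,0],
    [-0.3,3.8,0],
    [-0.4,3.8,0],
    [-0.4,3.8,0],
    [-0.4,3.8,0],
    [-0.4,3.8,0]
  ],
  "dr": [
    [0,0,0],
    [0,0,0],
    [0,0,0],
    [0,0,0],
    [0,0,0],
    [0,0,0],
    [0,0,0],
    [0,0,0],
    [0,0,0],
    [0,0,0]
  ]
}}

```text
t: 33.7
ee_pos: [0.5757, -0.2269, 0.1986]
tool_rot: [180.0, -0.0, -0.0]
contact_force: [1.6, 0.8, -0.2]
grip_width: 0.0879
```

Call:
{"op": "servo_tool", "data": {
  "claw": [-1,-1,-1,-1,-1,-1,-1],
  "slide": [
    [-0.4,3.8,0],
    [-0.4,3.8,0],
    [-0.3,2.8,0],
    [-0.1,1.5,0],
    [0,0.4,0],
    [0,0,0],
    [0,0,0]
  ],
  "dr": [
    [0,0,0],
    [0,0,0],
    [0,0,0],
    [0,0,0],
    [0,0,0],
    [0,0,0],
    [0,0,0]
  ]
}}

```text
t: 34.28
ee_pos: [0.5649, -0.3455, 0.1978]
tool_rot: [-179.9, -0.0, 0.1]
contact_force: [0.9, 0.9, -0.4]
grip_width: 0.0881
```

Run:
```python
from h import *
o=arm.get_obs(); print(o["ee_pos"],o["tool_rot"],o["joints"].round(0))
for n in("side","top"):
    p,d=snap(n,n+"3")
    for j in jars(n,p,d):
        if .3<j[2]<.7 and -.45<j[3]<.5: print(n,j)
```

```text
[ 0.56492965 -0.345509    0.19783797] [-1.79912717e+02 -3.31057392e-02  8.68773510e-02] [ 39.  29. -18.  85.   9.  68.  20.]
side ('orange', [297.0, 91.0], 0.597, -0.33, 0.332, 0.035)
side ('orange', [303.0, 166.0], 0.57, -0.348, 0.067, 0.03)
side ('orange', [339.0, 168.0], 0.451, -0.357, 0.066, 0.032)
side ('orange', [326.0, 196.0], 0.473, -0.221, 0.072, 0.028)
side ('orange', [239.0, 267.0], 0.618, 0.21, 0.141, 0.029)
side ('blue', [278.0, 380.0], 0.477, 0.422, 0.072, 0.076)
top ('orange', [182.0, 188.0], 0.614, 0.207, 0.143, 0.029)
top ('orange', [390.0, 212.0], 0.566, -0.35, 0.066, 0.029)
top ('orange', [394.0, 255.0], 0.448, -0.357, 0.066, 0.029)
top ('blue', [113.0, 245.0], 0.475, 0.419, 0.071, 0.075)
```

Call:
{"op": "servo_tool", "data": {
  "claw": [-1,-1,-1,-1,-1,-1,-1,-1,-1,-1],
  "slide": [
    [0.3,0.3,2],
    [0,0,3],
    [0,0,3.2],
    [0,0,3.2],
    [0,0,2.7],
    [0,0,2],
    [0,0,1.3],
    [0,0,1],
    [0,0,0.6],
    [0,0,0]
  ],
  "dr": [
    [0,0,0],
    [0,0,0],
    [0,0,0],
    [0,0,0],
    [0,0,0],
    [0,0,0],
    [0,0,0],
    [0,0,0],
    [0,0,0],
    [0,0,0]
  ]
}}

```text
t: 35.22
ee_pos: [0.567, -0.3504, 0.0071]
tool_rot: [-180.0, 0.0, -0.0]
contact_force: [-0.4, -0.4, -0.4]
grip_width: 0.0875
```

Call:
{"op": "servo_tool", "data": {
  "claw": [1,1,1,1,1,1],
  "slide": [
    [0,0,0],
    [0,0,0],
    [0,0,0],
    [0,0,0],
    [0,0,0],
    [0,0,0]
  ],
  "dr": [
    [0,0,0],
    [0,0,0],
    [0,0,0],
    [0,0,0],
    [0,0,0],
    [0,0,0]
  ]
}}

```text
t: 35.72
ee_pos: [0.5676, -0.3514, 0.0085]
tool_rot: [180.0, -0.1, -0.1]
contact_force: [0.6, 0.8, 4.0]
grip_width: 0.0577
```

Call:
{"op": "servo_tool", "data": {
  "claw": [1,1,1,1,1,1,1,1,1,1],
  "slide": [
    [0,0,-1],
    [0,0,-2],
    [0,0,-3],
    [0,0,-4],
    [0,0,-4],
    [0,0,-3.5],
    [0,0,-2],
    [0.2,-1.5,0],
    [0.3,-3,0],
    [0.4,-3.7,0]
  ],
  "dr": [
    [0,0,0],
    [0,0,0],
    [0,0,0],
    [0,0,0],
    [0,0,0],
    [0,0,0],
    [0,0,0],
    [0,0,0],
    [0,0,0],
    [0,0,0]
  ]
}}

```text
t: 36.55
ee_pos: [0.5743, -0.27, 0.2014]
tool_rot: [180.0, 0.1, -0.3]
contact_force: [1.0, 0.5, -2.7]
grip_width: 0.058
```

Call:
{"op": "servo_tool", "data": {
  "claw": [1,1,1,1,1,1,1,1,1,1],
  "slide": [
    [0.4,-3.7,0],
    [0.4,-3.7,0],
    [0.4,-3.7,0],
    [0.4,-3.7,0],
    [0.4,-3.7,0],
    [0.4,-3.7,0],
    [0.4,-3.7,0],
    [0.4,-3.7,0],
    [0.4,-3.7,0],
    [0.3,-3,0]
  ],
  "dr": [
    [0,0,0],
    [0,0,0],
    [0,0,0],
    [0,0,0],
    [0,0,0],
    [0,0,0],
    [0,0,0],
    [0,0,0],
    [0,0,0],
    [0,0,0]
  ]
}}

```text
t: 37.38
ee_pos: [0.6134, 0.098, 0.2012]
tool_rot: [-180.0, 0.2, 0.1]
contact_force: [-0.4, 0.3, -1.7]
grip_width: 0.0577
```

Call:
{"op": "servo_tool", "data": {
  "claw": [1,1,1,1],
  "slide": [
    [0.2,-2,0],
    [0,-0.9,0],
    [0,0,0],
    [0,0,0]
  ],
  "dr": [
    [0,0,0],
    [0,0,0],
    [0,0,0],
    [0,0,0]
  ]
}}

```text
t: 37.72
ee_pos: [0.6166, 0.122, 0.2017]
tool_rot: [179.9, 0.1, -0.0]
contact_force: [0.4, -1.0, -2.4]
grip_width: 0.0576
```

Call:
{"op": "servo_tool", "data": {
  "claw": [1,1,1,1,1,1,1,1,1,1],
  "slide": [
    [0,-0.2,2],
    [0,0,3],
    [0,0,2.5],
    [0,0,1.5],
    [0,0,1],
    [0,0,0.6],
    [0,0,0.4],
    [0,0,0.3],
    [0,0,0.3],
    [0,0,0]
  ],
  "dr": [
    [0,0,0],
    [0,0,0],
    [0,0,0],
    [0,0,0],
    [0,0,0],
    [0,0,0],
    [0,0,0],
    [0,0,0],
    [0,0,0],
    [0,0,0]
  ]
}}

```text
t: 38.55
ee_pos: [0.6176, 0.1247, 0.0869]
tool_rot: [-180.0, -0.0, -0.1]
contact_force: [-0.3, -0.3, -2.1]
grip_width: 0.0577
```

Call:
{"op": "servo_tool", "data": {
  "claw": [1,1,1],
  "slide": [
    [0,0,0.15],
    [0,0,0],
    [0,0,0]
  ],
  "dr": [
    [0,0,0],
    [0,0,0],
    [0,0,0]
  ]
}}

```text
t: 38.8
ee_pos: [0.6176, 0.1249, 0.0855]
tool_rot: [-180.0, -0.0, -0.0]
contact_force: [0.4, 0.2, -2.1]
grip_width: 0.0579
```

Call:
{"op": "servo_tool", "data": {
  "claw": [1,1,1,1],
  "slide": [
    [0,0,0.15],
    [0,0,0.1],
    [0,0,0],
    [0,0,0]
  ],
  "dr": [
    [0,0,0],
    [0,0,0],
    [0,0,0],
    [0,0,0]
  ]
}}

```text
t: 39.13
ee_pos: [0.6178, 0.125, 0.0844]
tool_rot: [180.0, -0.1, -0.0]
contact_force: [-3.4, -0.6, 9.2]
grip_width: 0.0575
```

Call:
{"op": "servo_tool", "data": {
  "claw": [-1,-1,-1,-1,-1,-1,-1,-1,-1,-1],
  "slide": [
    [0,0,0],
    [0,0,0],
    [0,0,0],
    [0,0,-1],
    [0,0,-2],
    [0,0,-3],
    [0,0,-3],
    [0,0,-2.5],
    [-0.6,1.7,0],
    [-1.2,3.4,0]
  ],
  "dr": [
    [0,0,0],
    [0,0,0],
    [0,0,0],
    [0,0,0],
    [0,0,0],
    [0,0,0],
    [0,0,0],
    [0,0,0],
    [0,0,0],
    [0,0,0]
  ]
}}

```text
t: 39.97
ee_pos: [0.6007, 0.0789, 0.2005]
tool_rot: [-179.8, -0.3, 0.3]
contact_force: [-0.4, -0.3, 0.9]
grip_width: 0.0876
```

Call:
{"op": "servo_tool", "data": {
  "claw": [-1,-1,-1,-1,-1,-1,-1,-1,-1,-1],
  "slide": [
    [-1.2,3.4,0],
    [-1.2,3.4,0],
    [-1.2,3.4,0],
    [-1.2,3.4,0],
    [-1.2,3.4,0],
    [-1.2,3.4,0],
    [-1.2,3.4,0],
    [-1.2,3.4,0],
    [-1.2,3.4,0],
    [-1.2,3.4,0]
  ],
  "dr": [
    [0,0,0],
    [0,0,0],
    [0,0,0],
    [0,0,0],
    [0,0,0],
    [0,0,0],
    [0,0,0],
    [0,0,0],
    [0,0,0],
    [0,0,0]
  ]
}}

```text
t: 40.8
ee_pos: [0.4784, -0.2676, 0.1986]
tool_rot: [180.0, -0.1, -0.0]
contact_force: [0.5, -0.8, 0.0]
grip_width: 0.0879
```

Call:
{"op": "servo_tool", "data": {
  "claw": [-1,-1,-1,-1,-1,-1,-1],
  "slide": [
    [-1.2,3.4,0],
    [-1.1,3.2,0],
    [-0.6,1.7,0],
    [-0.2,0.6,0],
    [0,0,0],
    [0,0,0],
    [0,0,0]
  ],
  "dr": [
    [0,0,0],
    [0,0,0],
    [0,0,0],
    [0,0,0],
    [0,0,0],
    [0,0,0],
    [0,0,0]
  ]
}}

```text
t: 41.38
ee_pos: [0.4491, -0.3529, 0.1979]
tool_rot: [-180.0, -0.0, 0.1]
contact_force: [0.3, 0.5, -0.0]
grip_width: 0.0878
```

Run:
```python
from h import *
o=arm.get_obs(); print(o["ee_pos"],o["tool_rot"],o["joints"].round(0))
for n in("side","top"):
    p,d=snap(n,n+"4")
    for j in jars(n,p,d):
        if .3<j[2]<.7 and -.45<j[3]<.5: print(n,j)
```

```text
[ 0.44913421 -0.35291428  0.19789852] [-1.79956231e+02 -3.80404200e-02  1.08588401e-01] [ 46.  19. -16.  98.   6.  63.  28.]
side ('orange', [335.0, 92.0], 0.478, -0.338, 0.333, 0.032)
side ('orange', [339.0, 168.0], 0.454, -0.357, 0.066, 0.032)
side ('orange', [327.0, 196.0], 0.475, -0.218, 0.072, 0.028)
side ('orange', [248.0, 243.0], 0.62, 0.128, 0.142, 0.03)
side ('orange', [239.0, 267.0], 0.619, 0.209, 0.142, 0.029)
side ('blue', [278.0, 380.0], 0.477, 0.42, 0.072, 0.075)
top ('orange', [182.0, 188.0], 0.614, 0.206, 0.142, 0.029)
top ('orange', [213.0, 187.0], 0.616, 0.125, 0.143, 0.029)
top ('orange', [394.0, 255.0], 0.448, -0.357, 0.066, 0.029)
top ('blue', [113.0, 245.0], 0.475, 0.42, 0.071, 0.075)
```

Call:
{"op": "servo_tool", "data": {
  "claw": [-1,-1,-1,-1,-1,-1,-1,-1,-1,-1],
  "slide": [
    [0,0.4,2],
    [0,0,3],
    [0,0,3.2],
    [0,0,3.2],
    [0,0,2.7],
    [0,0,2],
    [0,0,1.3],
    [0,0,1],
    [0,0,0.6],
    [0,0,0]
  ],
  "dr": [
    [0,0,0],
    [0,0,0],
    [0,0,0],
    [0,0,0],
    [0,0,0],
    [0,0,0],
    [0,0,0],
    [0,0,0],
    [0,0,0],
    [0,0,0]
  ]
}}

```text
t: 42.32
ee_pos: [0.448, -0.3581, 0.0068]
tool_rot: [-179.9, 0.1, 0.0]
contact_force: [-0.8, -0.4, 0.4]
grip_width: 0.0876
```

Call:
{"op": "servo_tool", "data": {
  "claw": [1,1,1,1,1,1],
  "slide": [
    [0,0,0],
    [0,0,0],
    [0,0,0],
    [0,0,0],
    [0,0,0],
    [0,0,0]
  ],
  "dr": [
    [0,0,0],
    [0,0,0],
    [0,0,0],
    [0,0,0],
    [0,0,0],
    [0,0,0]
  ]
}}

```text
t: 42.82
ee_pos: [0.4486, -0.3594, 0.0084]
tool_rot: [179.9, -0.1, -0.0]
contact_force: [0.4, -1.3, 3.4]
grip_width: 0.0572
```

Call:
{"op": "servo_tool", "data": {
  "claw": [1,1,1,1,1,1,1,1,1,1],
  "slide": [
    [0,0,-1],
    [0,0,-2],
    [0,0,-3],
    [0,0,-4],
    [0,0,-4],
    [0,0,-3.5],
    [0,0,-2],
    [0.6,-1.5,0],
    [1.2,-2.9,0],
    [1.4,-3.4,0]
  ],
  "dr": [
    [0,0,0],
    [0,0,0],
    [0,0,0],
    [0,0,0],
    [0,0,0],
    [0,0,0],
    [0,0,0],
    [0,0,0],
    [0,0,0],
    [0,0,0]
  ]
}}

```text
t: 43.65
ee_pos: [0.4788, -0.2823, 0.2034]
tool_rot: [179.9, 0.0, -0.3]
contact_force: [-0.1, -0.4, -2.1]
grip_width: 0.0573
```

Call:
{"op": "servo_tool", "data": {
  "claw": [1,1,1,1,1,1,1,1,1,1],
  "slide": [
    [1.5,-3.6,0],
    [1.5,-3.6,0],
    [1.5,-3.6,0],
    [1.5,-3.6,0],
    [1.5,-3.6,0],
    [1.5,-3.6,0],
    [1.5,-3.6,0],
    [1.5,-3.6,0],
    [1.1,-2.4,0],
    [0.5,-1,0]
  ],
  "dr": [
    [0,0,0],
    [0,0,0],
    [0,0,0],
    [0,0,0],
    [0,0,0],
    [0,0,0],
    [0,0,0],
    [0,0,0],
    [0,0,0],
    [0,0,0]
  ]
}}

```text
t: 44.48
ee_pos: [0.6164, 0.0464, 0.2028]
tool_rot: [-179.9, 0.0, 0.3]
contact_force: [-0.5, -0.6, -1.5]
grip_width: 0.0571
```

Call:
{"op": "servo_tool", "data": {
  "claw": [1,1,1],
  "slide": [
    [0,0,0],
    [0,0,0],
    [0,0,0]
  ],
  "dr": [
    [0,0,0],
    [0,0,0],
    [0,0,0]
  ]
}}

```text
t: 44.73
ee_pos: [0.6157, 0.0385, 0.2025]
tool_rot: [179.9, 0.1, -0.2]
contact_force: [0.7, -0.5, -1.9]
grip_width: 0.0575
```

Call:
{"op": "servo_tool", "data": {
  "claw": [1,1,1,1,1,1,1,1,1,1],
  "slide": [
    [0,-0.2,2],
    [0,0,3],
    [0,0,2.5],
    [0,0,1.5],
    [0,0,1],
    [0,0,0.6],
    [0,0,0.4],
    [0,0,0.4],
    [0,0,0.3],
    [0,0,0]
  ],
  "dr": [
    [0,0,0],
    [0,0,0],
    [0,0,0],
    [0,0,0],
    [0,0,0],
    [0,0,0],
    [0,0,0],
    [0,0,0],
    [0,0,0],
    [0,0,0]
  ]
}}

```text
t: 45.57
ee_pos: [0.6164, 0.0427, 0.0858]
tool_rot: [180.0, -0.0, -0.1]
contact_force: [0.2, -0.3, -3.1]
grip_width: 0.0576
```

Call:
{"op": "servo_tool", "data": {
  "claw": [1,1,1],
  "slide": [
    [0,0,0.2],
    [0,0,0.1],
    [0,0,0]
  ],
  "dr": [
    [0,0,0],
    [0,0,0],
    [0,0,0]
  ]
}}

```text
t: 45.82
ee_pos: [0.6169, 0.0429, 0.0843]
tool_rot: [180.0, -0.1, -0.0]
contact_force: [-2.9, -1.4, 6.0]
grip_width: 0.0581
```

Call:
{"op": "servo_tool", "data": {
  "claw": [-1,-1,-1,-1,-1,-1,-1,-1,-1,-1],
  "slide": [
    [0,0,0],
    [0,0,0],
    [0,0,0],
    [0,0,-1],
    [0,0,-2],
    [0,0,-3],
    [0,0,-3],
    [0,0,-2.5],
    [0,2,0],
    [0,3.6,0]
  ],
  "dr": [
    [0,0,0],
    [0,0,0],
    [0,0,0],
    [0,0,0],
    [0,0,0],
    [0,0,0],
    [0,0,0],
    [0,0,0],
    [0,0,0],
    [0,0,0]
  ]
}}

```text
t: 46.65
ee_pos: [0.6175, -0.008, 0.2011]
tool_rot: [-179.8, -0.3, 0.4]
contact_force: [0.5, 0.1, -0.2]
grip_width: 0.088
```

Call:
{"op": "servo_tool", "data": {
  "claw": [0,0,0,0,0,0,0,0,0,0],
  "slide": [
    [0,3.6,0],
    [0,3.6,0],
    [0,3.6,0],
    [0,3.6,0],
    [0,3.4,0],
    [0,1.8,0],
    [0,0,0],
    [0,0,0],
    [0,0,0],
    [0,0,0]
  ],
  "dr": [
    [0,0,0],
    [0,0,0],
    [0,0,0],
    [0,0,0],
    [0,0,0],
    [0,0,0],
    [0,0,7],
    [0,0,7],
    [0,0,7],
    [0,0,7]
  ]
}}

```text
t: 47.48
ee_pos: [0.6162, -0.2093, 0.1984]
tool_rot: [-180.0, -0.0, -28.4]
contact_force: [0.7, 1.2, 0.1]
grip_width: 0.0438
```

Call:
{"op": "servo_tool", "data": {
  "claw": [0,0,0,0,0,0,0,0,0,0],
  "slide": [
    [0,0,0],
    [0,0,0],
    [0,0,0],
    [0,0,0],
    [0,0,0],
    [0,0,0],
    [0,0,0],
    [0,0,0],
    [0,0,0],
    [0,0,0]
  ],
  "dr": [
    [0,0,7],
    [0,0,7],
    [0,0,7],
    [0,0,7],
    [0,0,7],
    [0,0,7],
    [0,0,7],
    [0,0,7],
    [0,0,6],
    [0,0,0]
  ]
}}

```text
t: 48.32
ee_pos: [0.6163, -0.2089, 0.1984]
tool_rot: [-180.0, 0.0, -90.3]
contact_force: [-0.4, 0.7, -0.0]
grip_width: 0.0441
```

Run:
```python
from h import *
o=arm.get_obs(); print(o["ee_pos"],o["tool_rot"],o["joints"].round(0),o["grip_width"])
for n in("side","top"):
    p,d=snap(n,n+"5")
    for j in jars(n,p,d):
        if .3<j[2]<.7 and -.45<j[3]<.5: print(n,j)
```

```text
[ 0.61632159 -0.20890617  0.19842234] [-1.79959553e+02  2.76407145e-03 -9.02938587e+01] [ 15.  26.  -1.  88.   1.  66. -76.] 0.04408886309307338
side ('orange', [327.0, 200.0], 0.471, -0.213, 0.065, 0.025)
side ('orange', [257.0, 223.0], 0.617, 0.052, 0.141, 0.027)
side ('orange', [248.0, 243.0], 0.618, 0.128, 0.142, 0.029)
side ('orange', [239.0, 267.0], 0.619, 0.211, 0.141, 0.029)
side ('blue', [278.0, 380.0], 0.477, 0.419, 0.072, 0.075)
top ('orange', [182.0, 188.0], 0.614, 0.206, 0.142, 0.029)
top ('orange', [213.0, 187.0], 0.615, 0.126, 0.142, 0.028)
top ('orange', [244.0, 188.0], 0.615, 0.046, 0.142, 0.028)
top ('blue', [113.0, 245.0], 0.475, 0.422, 0.071, 0.075)
```

View pics/side5.png

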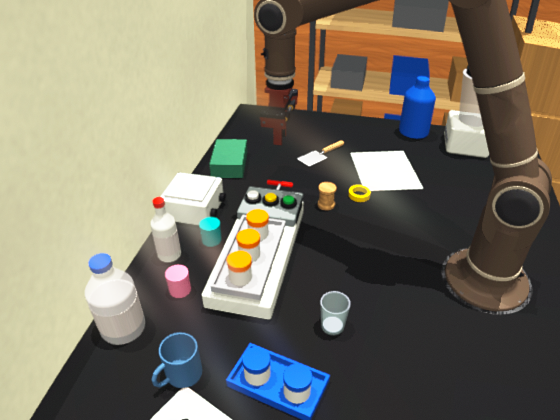

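The side picture shows the three orange caps upright in the tray at (257,220), (248,243) and (239,265), and both blue caps in the rack. Now the plunger again.

Call:
{"op": "servo_tool", "data": {
  "claw": [0,0,0,0,0,0,0,0,0,0],
  "slide": [
    [0,0,2],
    [0,0,3],
    [0,0,3],
    [0,0,3],
    [0,0,2],
    [0,0,1.5],
    [0,0,1.3],
    [0,0,1.1],
    [0,0,0.7],
    [0,0,0]
  ],
  "dr": [
    [0,0,0],
    [0,0,0],
    [0,0,0],
    [0,0,0],
    [0,0,0],
    [0,0,0],
    [0,0,0],
    [0,0,0],
    [0,0,0],
    [0,0,0]
  ],
  "squeeze": 50
}}

```text
t: 49.25
ee_pos: [0.6154, -0.2089, 0.0204]
tool_rot: [179.9, 0.0, -90.0]
contact_force: [-0.0, -0.1, -0.6]
grip_width: 0.0439
```

Call:
{"op": "servo_tool", "data": {
  "claw": [1,1,1,1,1,1,1],
  "slide": [
    [0,0,0],
    [0,0,0],
    [0,0,0],
    [0,0,0],
    [0,0,0],
    [0,0,0],
    [0,0,0]
  ],
  "dr": [
    [0,0,0],
    [0,0,0],
    [0,0,0],
    [0,0,0],
    [0,0,0],
    [0,0,0],
    [0,0,0]
  ]
}}

```text
t: 49.83
ee_pos: [0.6165, -0.2091, 0.0223]
tool_rot: [-180.0, -0.0, -90.0]
contact_force: [-0.5, 1.2, 3.5]
grip_width: 0.0127
```

Call:
{"op": "servo_tool", "data": {
  "claw": [1,1,1,1,1,1,1,1,1,1],
  "slide": [
    [0.5,0,0],
    [0.5,0,0],
    [0.5,0,0],
    [0.5,0,0],
    [0.5,0,0],
    [0.5,0,0],
    [0.5,0,0],
    [0.5,0,0],
    [0.5,0,0],
    [0.4,0,0]
  ],
  "dr": [
    [0,0,0],
    [0,0,0],
    [0,0,0],
    [0,0,0],
    [0,0,0],
    [0,0,0],
    [0,0,0],
    [0,0,0],
    [0,0,0],
    [0,0,0]
  ]
}}

```text
t: 50.67
ee_pos: [0.6168, -0.2539, 0.0222]
tool_rot: [180.0, 0.3, -89.9]
contact_force: [-1.6, 11.2, 8.4]
grip_width: 0.0132
```

Call:
{"op": "servo_tool", "data": {
  "claw": [1,1,1,1,1,1,1,1,1,1],
  "slide": [
    [0.2,0,0],
    [0,0,0],
    [0,0,0],
    [0,0,0],
    [0,0,0],
    [0,0,0],
    [0,0,0],
    [0,0,0],
    [0,0,0],
    [0,0,0]
  ],
  "dr": [
    [0,0,0],
    [0,0,0],
    [0,0,0],
    [0,0,0],
    [0,0,0],
    [0,0,0],
    [0,0,0],
    [0,0,0],
    [0,0,0],
    [0,0,0]
  ]
}}

```text
t: 51.5
ee_pos: [0.6167, -0.2539, 0.0221]
tool_rot: [180.0, 0.4, -89.8]
contact_force: [-2.9, 14.5, 9.4]
grip_width: 0.0129
```

Call:
{"op": "servo_tool", "data": {
  "claw": [1,1,1,1,1],
  "slide": [
    [0,0,0],
    [0,0,0],
    [0,0,0],
    [0,0,0],
    [0,0,0]
  ],
  "dr": [
    [0,0,0],
    [0,0,0],
    [0,0,0],
    [0,0,0],
    [0,0,0]
  ]
}}

```text
t: 51.92
ee_pos: [0.6168, -0.2538, 0.0222]
tool_rot: [180.0, 0.4, -89.8]
contact_force: [-2.2, 13.3, 10.3]
grip_width: 0.0128
```

Call:
{"op": "servo_tool", "data": {
  "claw": [1,1,1,1,1,1,1,1,1,1],
  "slide": [
    [-0.5,0,0],
    [-0.6,0,0],
    [-0.6,0,0],
    [-0.6,0,0],
    [-0.6,0,0],
    [-0.6,0,0],
    [-0.6,0,0],
    [-0.5,0,0],
    [-0.3,0,0],
    [-0.1,0,0]
  ],
  "dr": [
    [0,0,0],
    [0,0,0],
    [0,0,0],
    [0,0,0],
    [0,0,0],
    [0,0,0],
    [0,0,0],
    [0,0,0],
    [0,0,0],
    [0,0,0]
  ]
}}

```text
t: 52.75
ee_pos: [0.6164, -0.209, 0.0223]
tool_rot: [-180.0, 0.0, -90.0]
contact_force: [-0.4, 0.9, 5.4]
grip_width: 0.0127
```

Call:
{"op": "servo_tool", "data": {
  "claw": [0,0,0,0,0,0,0,0,0,0],
  "slide": [
    [0,0,0],
    [0,0,0],
    [0,0,0],
    [0,0,0],
    [0,0,-2],
    [0,0,-3],
    [0,0,-4],
    [0,0,-4],
    [0,0,-3],
    [0,0,-1]
  ],
  "dr": [
    [0,0,0],
    [0,0,0],
    [0,0,0],
    [0,0,0],
    [0,0,0],
    [0,0,0],
    [0,0,0],
    [0,0,0],
    [0,0,0],
    [0,0,0]
  ]
}}

```text
t: 53.58
ee_pos: [0.6183, -0.2113, 0.1974]
tool_rot: [-179.6, -0.1, -90.1]
contact_force: [-0.0, 0.0, 0.3]
grip_width: 0.0439
```

Run:
```python
from h import *
o=arm.get_obs(); print(o["ee_pos"],o["contact_force"],o["grip_width"])
for n in("side","top"):
    p,d=snap(n); P=cloud(n,d)
    for c,q in blobs(p,P,d,"red",6):
        q=q[(q[:,2]>.055)&(q[:,2]<.085)]
        if len(q)>4 and abs(np.median(q[:,0])-.62)<.08 and abs(np.median(q[:,1])+.24)<.07: print(n,c,len(q),np.median(q,0).round(3),q.min(0).round(3),q.max(0).round(3))
```

```text
[ 0.61832236 -0.21127     0.19740042] [-0.00539053  0.02861803  0.34899958] 0.04394945202360436
side [280. 183.] 105 [ 0.616 -0.206  0.073] [ 0.579 -0.216  0.063] [ 0.658 -0.2    0.078]
top [339. 197.] 102 [ 0.605 -0.206  0.074] [ 0.575 -0.214  0.065] [ 0.636 -0.2    0.078]
```

Call:
{"op": "servo_tool", "data": {
  "claw": [1,1,1,1,1,1,1,1],
  "slide": [
    [-2,-0.8,0],
    [-3,-1.2,0],
    [-3,-1.2,0],
    [-2.5,-1,0],
    [-1.5,-0.8,0],
    [0,0,0],
    [0,0,0],
    [0,0,0]
  ],
  "dr": [
    [0,0,0],
    [0,0,0],
    [0,0,0],
    [0,0,0],
    [0,0,0],
    [0,0,0],
    [0,0,0],
    [0,0,0]
  ]
}}

```text
t: 54.35
ee_pos: [0.6653, -0.0922, 0.1904]
tool_rot: [179.9, -0.1, -90.1]
contact_force: [0.2, 0.0, -0.2]
grip_width: 0.0006
```

Call:
{"op": "servo_tool", "data": {
  "claw": [1,1,1,1,1,1,1,1],
  "slide": [
    [-0.3,0,2],
    [0,0,2.5],
    [0,0,2],
    [0,0,1.5],
    [0,0,1],
    [0,0,0.8],
    [0,0,0],
    [0,0,0]
  ],
  "dr": [
    [0,0,0],
    [0,0,0],
    [0,0,0],
    [0,0,0],
    [0,0,0],
    [0,0,0],
    [0,0,0],
    [0,0,0]
  ]
}}

```text
t: 55.02
ee_pos: [0.6662, -0.0881, 0.0939]
tool_rot: [-180.0, -0.0, -90.1]
contact_force: [0.5, 0.3, 0.7]
grip_width: 0.0002
```

Run:
```python
from h import *
p,d=snap("side"); q,d=snap("top")
a=cv2.resize(p[150:220,220:320],None,fx=6,fy=6,interpolation=2)[:300]; b=cv2.resize(q[150:225,250:350],None,fx=6,fy=4,interpolation=2)
cv2.imwrite("pics/k.png",np.vstack([a,b])[:600])
```

```text
(no output)
```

View pics/k.png

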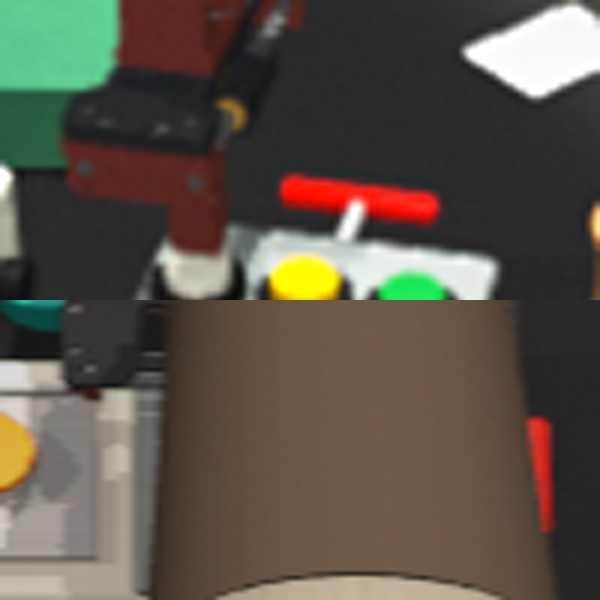

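The shut fingers hang right over the white key at crop (200,255), clear of yellow. Pressing slowly.

Call:
{"op": "servo_tool", "data": {
  "claw": [1,1,1,1,1,1,1],
  "slide": [
    [0,0,0.5],
    [0,0,0.4],
    [0,0,0.3],
    [0,0,0.3],
    [0,0,0.2],
    [0,0,0],
    [0,0,0]
  ],
  "dr": [
    [0,0,0],
    [0,0,0],
    [0,0,0],
    [0,0,0],
    [0,0,0],
    [0,0,0],
    [0,0,0]
  ]
}}

```text
t: 55.7
ee_pos: [0.6667, -0.0872, 0.0788]
tool_rot: [-179.9, -0.0, -90.1]
contact_force: [-4.4, 0.2, 14.3]
grip_width: 0.0006
```

Call:
{"op": "servo_tool", "data": {
  "claw": [1,1,1,1,1,1,1,1,1,1],
  "slide": [
    [0,0,0.1],
    [0,0,0],
    [0,0,-1.5],
    [0,0,-1.3],
    [0,1.5,0],
    [0,2.2,0],
    [0,1.4,0],
    [0,0,0],
    [0,0,0],
    [0,0,0]
  ],
  "dr": [
    [0,0,0],
    [0,0,0],
    [0,0,0],
    [0,0,0],
    [0,0,0],
    [0,0,0],
    [0,0,0],
    [0,0,0],
    [0,0,0],
    [0,0,0]
  ]
}}

```text
t: 56.53
ee_pos: [0.6161, -0.0871, 0.104]
tool_rot: [-179.9, 0.0, -90.0]
contact_force: [-0.1, -0.2, 0.3]
grip_width: 0.0002
```

Call:
{"op": "servo_tool", "data": {
  "claw": [1,1,1,1,1,1,1,1,1],
  "slide": [
    [0,0,0.8],
    [0,0,0.6],
    [0,0,0.4],
    [0,0,0.4],
    [0,0,0.3],
    [0,0,0.3],
    [0,0,0],
    [0,0,0],
    [0,0,0]
  ],
  "dr": [
    [0,0,0],
    [0,0,0],
    [0,0,0],
    [0,0,0],
    [0,0,0],
    [0,0,0],
    [0,0,0],
    [0,0,0],
    [0,0,0]
  ]
}}

```text
t: 57.28
ee_pos: [0.6154, -0.087, 0.0785]
tool_rot: [-179.9, 0.0, -90.1]
contact_force: [-10.2, 0.7, 24.6]
grip_width: 0.0001
```

Call:
{"op": "servo_tool", "data": {
  "claw": [1,1,1,1,1,1,1,1,1,1],
  "slide": [
    [0,0,-1.5],
    [0,0,-1.3],
    [0,0,0],
    [0,1.5,0],
    [0,2.2,0],
    [0,1.5,0],
    [0,0,0],
    [0,0,0],
    [0,0,0],
    [0,0,0]
  ],
  "dr": [
    [0,0,0],
    [0,0,0],
    [0,0,0],
    [0,0,0],
    [0,0,0],
    [0,0,0],
    [0,0,0],
    [0,0,0],
    [0,0,0],
    [0,0,0]
  ]
}}

```text
t: 58.12
ee_pos: [0.5641, -0.087, 0.1034]
tool_rot: [-180.0, 0.0, -90.0]
contact_force: [0.6, 0.1, -0.0]
grip_width: 0.0003
```

Call:
{"op": "servo_tool", "data": {
  "claw": [1,1,1,1,1,1,1,1,1],
  "slide": [
    [0,0,0.8],
    [0,0,0.6],
    [0,0,0.4],
    [0,0,0.4],
    [0,0,0.3],
    [0,0,0.2],
    [0,0,0],
    [0,0,0],
    [0,0,0]
  ],
  "dr": [
    [0,0,0],
    [0,0,0],
    [0,0,0],
    [0,0,0],
    [0,0,0],
    [0,0,0],
    [0,0,0],
    [0,0,0],
    [0,0,0]
  ]
}}

```text
t: 58.87
ee_pos: [0.5632, -0.087, 0.0786]
tool_rot: [-180.0, -0.0, -90.1]
contact_force: [-8.1, 1.2, 21.0]
grip_width: 0.0008
```

Green is bottomed as well. I'll lift clear and check everything.

Call:
{"op": "servo_tool", "data": {
  "claw": [1,1,1,1,1,1,1,1,1,1],
  "slide": [
    [0,0,-1.5],
    [0,0,-2.5],
    [0,0,-3.5],
    [0,0,-3.5],
    [2,0,-1],
    [3.5,0,0],
    [3.5,0,0],
    [3.5,0,0],
    [3,0,0],
    [0,0,0]
  ],
  "dr": [
    [0,0,0],
    [0,0,0],
    [0,0,0],
    [0,0,0],
    [0,0,0],
    [0,0,0],
    [0,0,0],
    [0,0,0],
    [0,0,0],
    [0,0,0]
  ]
}}

```text
t: 59.7
ee_pos: [0.5613, -0.2503, 0.1962]
tool_rot: [180.0, -0.2, -90.5]
contact_force: [-0.5, -0.3, -0.7]
grip_width: 0.0005
```

Call:
{"op": "servo_tool", "data": {
  "claw": [1,1,1],
  "slide": [
    [0,0,0],
    [0,0,0],
    [0,0,0]
  ],
  "dr": [
    [0,0,0],
    [0,0,0],
    [0,0,0]
  ]
}}

```text
t: 59.95
ee_pos: [0.5634, -0.2404, 0.1964]
tool_rot: [180.0, 0.1, -89.9]
contact_force: [-0.1, 0.0, -0.4]
grip_width: 0.0006
```

Run:
```python
from h import *
o=arm.get_obs(); print(o["ee_pos"],o["contact_force"])
for n in("side","top"):
    p,d=snap(n,n+"9"); P=cloud(n,d)
    for j in jars(n,p,d):
        if .3<j[2]<.7 and -.45<j[3]<.5: print(n,j)
    for c in("red","yellow","green"):
        for ce,q in blobs(p,P,d,c,20):
            m=np.median(q,0)
            if .5<m[0]<.7 and -.3<m[1]<0: print(n,c,m.round(3))
    k=P[(P[...,2]>.098)&(P[...,2]<.115)&(abs(P[...,1]+.088)<.013)&(abs(P[...,0]-.667)<.013)]; print("white",np.median(k,0).round(3))
```

```text
[ 0.56337338 -0.24043786  0.19642365] [-0.12377786  0.04939634 -0.39391282]
side ('orange', [318.0, 52.0], 0.524, -0.245, 0.438, 0.007)
side ('orange', [327.0, 200.0], 0.471, -0.214, 0.066, 0.024)
side ('orange', [257.0, 223.0], 0.617, 0.052, 0.141, 0.027)
side ('orange', [248.0, 243.0], 0.62, 0.128, 0.141, 0.03)
side ('orange', [238.0, 267.0], 0.618, 0.209, 0.141, 0.029)
side ('blue', [278.0, 380.0], 0.476, 0.42, 0.072, 0.075)
side red [ 0.624 -0.206  0.072]
side yellow [ 0.617 -0.091  0.107]
side green [ 0.565 -0.087  0.107]
white [ 0.667 -0.083  0.107]
top ('orange', [182.0, 188.0], 0.613, 0.206, 0.143, 0.029)
top ('orange', [213.0, 187.0], 0.615, 0.125, 0.142, 0.029)
top ('orange', [244.0, 188.0], 0.614, 0.046, 0.142, 0.028)
top ('blue', [113.0, 245.0], 0.475, 0.42, 0.071, 0.075)
top yellow [ 0.614 -0.09   0.106]
top green [ 0.562 -0.09   0.106]
white [ 0.666 -0.087  0.106]
```

View pics/side9.png

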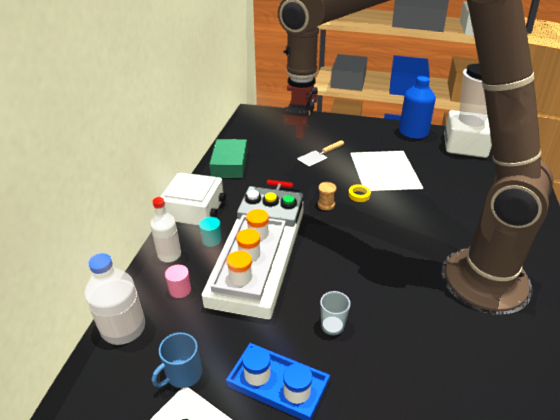

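The final view shows every jar upright in its place, the plunger in, the keys up, the bystanders unmoved and the arm clear. Handing in.

```bash
python3 -c "
from plant import arm
print(arm.job_done())"
```

```text
the job is handed in; nothing more can be done
None
```

The job is done and handed in at about 60 s of robot time; the hand-in gave no verdict.

- **Plunger (lock and unlock):** I pulled it to its stop both times. The pull force rose there with no further movement. I held it more than 1 s each time and let it back, and the camera then showed it fully in.
- **Jars:** Both blue-capped jars stand in the rack and all three orange-capped jars stand in the tray.
- **Keys:** I pressed white, then yellow, then green, one at a time. Each bottomed out at 14 to 25 N, well above the 4 N needed.

**Last checks:** Both cameras put the jar tops at the expected heights and positions. The plunger is in, the keys are up, and the arm is clear of everything. In the pictures the other objects look unmoved.

**What disagreed:**
- **Height readout:** The reported tool height was about 23 to 24 mm lower than the real fingertips. The first pinch on the plunger therefore closed on top of the bar without moving it. I measured the offset with the camera and allowed for it from then on.
- **Camera difference:** The two cameras differed by up to about 6 mm in jar position, which is inside the tolerances.

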